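Set the turret cap and tip only the small balls out of the dispenser

ROBOT

A 7-joint arm with a two-finger parallel gripper is mounted at the origin on a cart in front of the work surface, level with it; the furniture and walls round the work are solid. World frame = base frame: x ahead of the robot, y to its left, z up, the work surface at z = 0. Lengths are in m, angles in rad, forces in N, time in s.
With the tool pointing down it reaches from about 0.4 to 0.875 m from the base axis. Payload 19.3 kg.
Tool frame: the origin (TCP) lies at the very end of the fingers, on their centre line; the grasp point (between the pads) lies 19 mm behind it; z points along the fingers, y is the direction in which the jaws open and shut (so a half turn about z gives the same grasp; the last joint's range is limited). The gripper opens to 85 mm and grips with 20 to 120 N. Pads are 22 mm wide; open, the fingers measure 114 mm over their backs; the gripper's body (76 mm by 85 mm) begins 54 mm behind the grasp point. The pads swing forward as they close: fully open they stand 13 mm farther back than shut.
Start: joints at [-1.242, 0.521, -0.036, 1.599, 0.021, 1.021, -0.113], TCP at [0.243, 0.576, 0.231] pointing down, gripper open.
Joint ranges: [-2.91, 2.91], [-0.3, 2.13], [-1.5, 1.42], [0.17, 2.43], [-1.26, 4.41], [0.16, 1.93], [-2.52, 2.52]. Speed limits (rad/s): [1.89, 1.89, 2.39, 2.39, 3.01, 3.01, 3.01].

INTERFACE

Orientations are given as [roll, pitch, yaw] about the fixed x, y, z axes, in that order (R = Rz(yaw) Ry(pitch) Rx(roll)).
In Python, from workcell import bot, viewer gives the robot as it stands.
- The arm moves only by the shell command python3 -m creep 'ROWS' [FORCE]. ROWS is JSON, a list of rows, each an object of numbers: "rx", "ry", "rz": the turn, a rotation vector about the tool's x, y, z in degrees; "tx", "ty", "tz": the shift along the tool's x, y, z in mm; "hand": the closure, from -1 (fully open) to 1 (shut), so that 0 is half open. In form: [{"rx": .., "ry": .., "rz": .., "tx": .., "ty": .., "tz": .., "hand": ..}, ...]. A call has 1 to 8 rows; each row is the pose to reach, as a shift and turn from the pose commanded when the call began, along the tool's axes at that moment; what a row does not reach only later rows make up. A row lasts 1/10 s, in which the tool goes at most 50 mm and 8.59 degrees, less where a joint would pass 70% of its speed; a pose out of reach is approached as far as the arm can. A call with a gripper value outside its range is refused whole. The fingers move at their own pace and stop on an object; FORCE is the grip in N (left out, the last holds). Time passes only in rows, so rows that repeat a pose let the fingers close. It gives the time, the measured TCP pose, the force and the opening at its end, in the units of the state.
- bot.observe(): the state, without advancing time (a new reading comes with each control period).
- viewer.grab_frame(name): name is "scene" or "top" or "wrist"; returns a dict with "pixels" (480x640x3 uint8, blue, green, red), "vertical_fov" (degrees; the focal length in pixels is half the picture's height over the tangent of half this angle, whatever the lens; pixels are square), "cx", "cy" (the principal point, pixels), "rvec" (rotation vector, rad) and "tvec" (3), from world to camera coordinates, as OpenCV has them; the wrist camera has in their place "tool_from_camera" (4x4, takes a point from camera to tool coordinates, whose origin is the TCP and whose axes are the flange's). Camera axes: x right, y down, z forward; pixel columns grow to the right and rows downward; lengths in m; the calibration is good to about 2 mm. A picture is of the moment at which its call begins: read the wrist's pose just before it. There is no depth.
- bot.job_done(): hands the job in, once; it reports no verdict.
Trained networks look in a picture, given as the dict that the camera call returned (one of the last four; its "shot" number tells which), for a name from the list of things; names that differ only in an ending like _2 or _b are one class to them, and where a whole thing is asked for, a point or a joint stands for the part that bears it (a point fixed in the world has none). Each returns a list of dicts, best first, with "score" (0 to 1); they miss things now and then, are a little off and sometimes report something else, mostly with a low value. They report only what shows in the picture. A call takes as long as a camera call.
- viewer.outline_of(target, picture): "mask" (480x640 bool, what is visible of it) and "bbox" ([left, top, right, bottom] in pixels, round what is visible of it).
The state is a dict: "clock": time; "qpos": joint angles; "qd": joint speeds; "joint_efforts": joint torques, N m; "position": TCP position; "tool_rot": TCP orientation; "force": force on the tool from outside, world axes, zero at the start; "moment": the same for the moment, N m; "grip_width": finger opening in m.
Only numpy, scipy, OpenCV 4.12 (cv2) and the standard library are available. Lean on these libraries where they do the work, as an engineer would, in place of code of your own. Each camera call takes 0.05 s, during which the arm holds its last target.

TASK

Get the three small grinding balls out of the tilting dispenser and into the catch pan, keeping the one large ball inside: set the pan on the drain table under where the mouth will tip, turn the turret cap until its middle-sized hole stands over the tube while the tube is still leaning at rest, then swing the lever towards you to tip the tube. When the small balls lie in the pan, swing the lever fully back so the tube is at rest again, let go, and leave the pan standing flat and the mortar, bottle and tin beside the dispenser where they are.

Things in the scene. Friction and masses are not known exactly. Their poses are not given: they have to be found in the camera images.
- stand: Fixed grey stand in the walled drain table. Origin: on the table (z = 0) below the tipping axis, midway between the cheeks; -x is level, to the side the mouth leans and tips to (towards the robot), y along the tipping axis, z up. Base 120 x 190 x 8 mm (x -25 to +95 mm); cheeks 12 mm thick at y = +-75 mm, 163 mm tall; tipping axis 155 mm up.
- catch_spot (a point): Point on the drain table where the pan's centre catches every ball (within 10 mm), its tab away from the stand: at x = -115 mm, y = 0 of the stand; same axes as the stand. The tipped cap comes down to 69 mm above the table. A table wall, 135 mm high, stands between drain table and bench, along the line through world x, y = 0.36, -0.07 and 0.62, 0.08.
- magazine (a joint): Tipping angle, rad: 0 = at rest, tube and cap axis leaning 35 degrees from vertical to the stand's -x; grows as the mouth tips on towards -x; stop at 1.48 (mouth 30 degrees below level). Balls roll out from about 1.0 on. Stiff hinge (0.25 N m friction), stays where it is left. At rest the cap overhangs to 91 mm in front of the stand origin, 174 mm up; its bar tops out at 265 mm.
- magazine_mid (a point): Middle of the magazine tube: aluminium, bore 40 mm, 120 mm long, closed at the foot, offset 34 mm from the cap axis to the low side. Axes of the tilting part: z along the tube out of its mouth, y = stand y, -x to the low side. Holds the large ball at the bottom, the three small ones on it.
- lever_grip (a point): Middle of the black lever handle, a round bar 14 mm thick, 62 mm long, along the stand's y; 85 mm from the tipping axis, 125 mm to the stand's +y side (outside the cheek); rigid with the tube. At rest its arm stands 38 degrees behind vertical (to stand +x), fully tipped 47 degrees in front: held from above all the way, the bar turns between the fingers.
- cap (a joint): Turn of the turret cap, rad, positive anticlockwise looking at its outer face. 0 = middle hole (30 mm) exactly over the tube; -1.75 = small hole (16 mm); +1.75 = large hole (40 mm). Range -2.7 to 2.2. Light friction (0.06 N m), stays where it is left. Small balls pass within about 0.08 of 0.
- cap_grip (a point): Centre of the cap's outer face, on its axis, 68 mm from the tipping axis. Axes turn with the cap: z outwards along the axis, -x to the middle hole. Cap: steel disc, diameter 128 mm, 7 mm thick, three holes near its rim; black finger bar 14 mm thick, 32 mm tall, 60 mm long (38 mm towards -40 degrees from x, that is clockwise, and 22 mm the other way). Turn it by the bar, tool along the axis.
- pan: Catch pan, open aluminium box 150 x 130 mm (x, y), 42 mm tall, walls 3 mm, about 0.3 kg, starting on the bench left of the drain table (bench top z = 0.005). Origin: centre of its underside; z up. On its -x end wall stands a grip tab: 12 mm thick (x -75 to -63 mm), 60 mm wide along y, from 20 to 66 mm above the underside.
- ball_large: Large white ceramic ball, diameter 34 mm; origin at its centre. Must stay in the magazine.
- ball_0: Small white ceramic ball, diameter 24 mm; origin at its centre. To go into the pan.
- ball_1: Small white ceramic ball, diameter 24 mm; origin at its centre. To go into the pan.
- ball_2: Small white ceramic ball, diameter 24 mm; origin at its centre. To go into the pan.
- mortar: Bystander: white porcelain mortar with pestle, 79 mm wide, 84 mm tall with the pestle; origin at the centre of its underside. Leave alone.
- bottle: Bystander: white squeeze bottle, 54 mm wide, 158 mm tall; origin at the centre of its underside. Leave alone.
- tin: Bystander: round aluminium tin, 57 mm wide, 38 mm tall; origin at the centre of its underside. Leave alone.

How it is judged:
By the outcome, as a careful person would: the job done as asked, in the order asked, and still so for the second after the job is handed in, with the robot touching nothing.
It also fails if it takes over 72 s, if anything falls off the work surface, if the arm or the gripper's body presses on something with over 40 N, if the wrist force passes 120 N, or if a joint passes its speed limit or range.

## Working session

There is one attempt and no reset: what is moved stays moved. The work goes in short steps, Python scripts to look and compute and a shell command to move; the robot and the scene stay as the last step left them, time stands still between calls to the robot, and variables do not carry over. Pictures are saved under pics/ and viewed, and the job is handed in when it is done.

```bash
ls; mkdir -p pics
cat > h.py <<'E'
import numpy as np, cv2
from workcell import bot, viewer
from scipy.spatial.transform import Rotation as R
def cam(d):
    f=240/np.tan(np.radians(d['vertical_fov'])/2)
    K=np.array([[f,0,d['cx']],[0,f,d['cy']],[0,0,1.]])
    if 'rvec' in d:
        Rm=cv2.Rodrigues(np.array(d['rvec'],float))[0]; t=np.array(d['tvec'],float).ravel()
    return K,Rm,t
def proj(d,P):
    K,Rm,t=cam(d); c=(np.atleast_2d(P)@Rm.T+t); p=c@K.T; return p[:,:2]/p[:,2:]
def ray(d,uv):
    K,Rm,t=cam(d); v=np.linalg.solve(K,np.array([uv[0],uv[1],1.])); return -Rm.T@t, Rm.T@v
def onz(d,uv,z):
    o,v=ray(d,uv); return o+v*(z-o[2])/v[2]
E
python3 - <<'E'
from h import *
s=bot.observe(); print({k:np.round(v,3).tolist() for k,v in s.items()})
for n in ['scene','top','wrist']:
    d=viewer.grab_frame(n); cv2.imwrite(f'pics/{n}0.png',d['pixels']); print(n,{k:v for k,v in d.items() if k!='pixels'})
E
```

```text
pics
{'clock': 0.0, 'qpos': [-1.242, 0.522, -0.036, 1.6, 0.021, 1.021, -0.113], 'qd': [0.0, 0.001, -0.001, 0.002, 0.0, 0.0, -0.001], 'joint_efforts': [-0.0, -92.712, 1.979, -36.992, 0.018, 0.009, 0.0], 'position': [0.243, 0.576, 0.231], 'tool_rot': [-3.14, 0.0, 2.743], 'force': [0.352, 0.019, 0.133], 'moment': [0.038, -0.055, -0.012], 'grip_width': 0.085}
scene {'vertical_fov': 54.06393393198487, 'cx': 313.6226582396564, 'cy': 229.5945326422417, 'rvec': array([ 2.13527282, -1.12485964,  0.43961368]), 'tvec': array([-0.41795896,  0.33994678,  1.12681146]), 'shot': 1}
top {'vertical_fov': 56.97010913788116, 'cx': 324.3120444028641, 'cy': 242.8484519319475, 'rvec': array([ 2.14335118, -2.1035502 ,  0.16616537]), 'tvec': array([-0.15044047,  0.52669958,  1.00322144]), 'shot': 2}
wrist {'vertical_fov': 68.5444299883514, 'cx': 325.96925110464105, 'cy': 242.57256882120797, 'tool_from_camera': array([[-3.12496619e-04, -9.53545460e-01, -3.01248996e-01,
         7.71711852e-02],
       [ 9.99999793e-01, -4.67642152e-04,  4.42894413e-04,
         5.21995723e-04],
       [-5.63196685e-04, -3.01248795e-01,  9.53545409e-01,
        -1.42818653e-01],
       [ 0.00000000e+00,  0.00000000e+00,  0.00000000e+00,
         1.00000000e+00]]), 'shot': 3}
```

View pics/scene0.png

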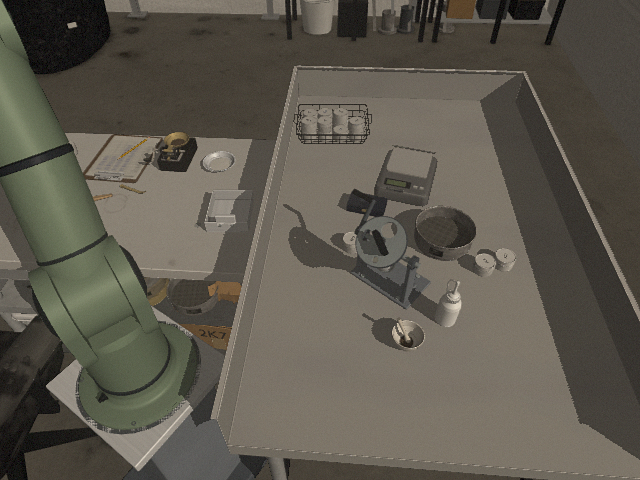

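View pics/top0.png

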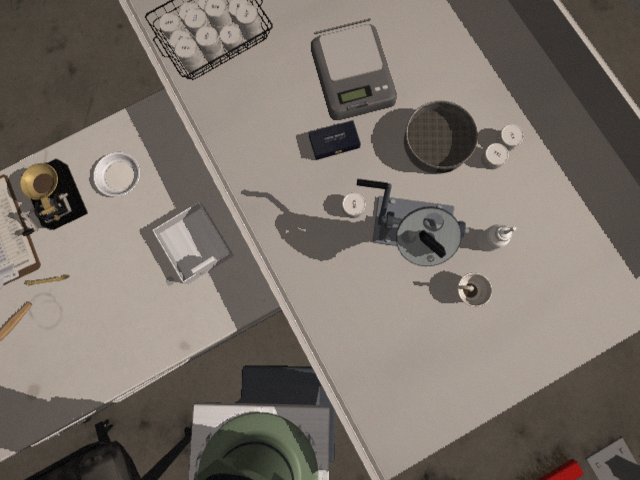

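View pics/wrist0.png

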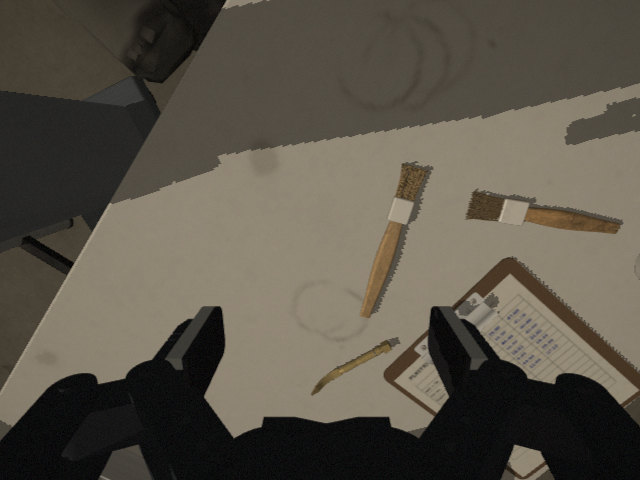

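Run:
```python
from h import *
d=viewer.grab_frame('top'); e=viewer.grab_frame('scene')
for n in ['stand','pan','cap','magazine','mortar','bottle','tin','lever_grip','ball_0']:
  for nm,p in (('top',d),('scene',e)):
    r=viewer.outline_of(n,p)
    print(n,nm,[(round(x['score'],2),np.round(x['bbox']).tolist()) for x in r[:3]])
    if n in('stand','pan','cap') and r: np.save(f'm_{n}_{nm}.npy',r[0]['mask'])
import pickle; pickle.dump((d,e),open('de.pkl','wb'))
a=cv2.resize(d['pixels'][160:300,340:520],None,fx=4,fy=4,interpolation=cv2.INTER_CUBIC)
b=cv2.resize(d['pixels'][190:300,130:260],None,fx=5,fy=5,interpolation=cv2.INTER_CUBIC)
c=cv2.resize(e['pixels'][180:320,330:470],None,fx=4,fy=4,interpolation=cv2.INTER_CUBIC)
for i,x in enumerate((a,b,c)): cv2.imwrite(f'pics/z{i}.png',x)
print(proj(d,[[.36,-.07,.135],[.62,.08,.135],[0,0,0]]))
```

```text
stand top [(0.65, [356.0, 177.0, 468.0, 266.0])]
stand scene [(0.97, [354.0, 189.0, 430.0, 311.0]), (0.15, [355.0, 214.0, 406.0, 268.0])]
pan top [(0.63, [156.0, 204.0, 233.0, 283.0])]
pan scene [(0.67, [202.0, 193.0, 256.0, 234.0])]
cap top [(0.78, [395.0, 204.0, 463.0, 268.0]), (0.25, [477.0, 222.0, 516.0, 252.0])]
cap scene [(0.78, [357.0, 215.0, 408.0, 268.0])]
magazine top [(0.97, [354.0, 177.0, 468.0, 266.0])]
magazine scene [(0.8, [353.0, 189.0, 419.0, 269.0])]
mortar top [(0.57, [460.0, 271.0, 491.0, 306.0])]
mortar scene [(0.75, [390.0, 319.0, 426.0, 354.0])]
bottle top [(0.65, [477.0, 225.0, 517.0, 251.0]), (0.19, [340.0, 195.0, 365.0, 220.0])]
bottle scene [(0.64, [436.0, 283.0, 458.0, 329.0]), (0.39, [351.0, 187.0, 432.0, 309.0])]
tin top [(0.68, [342.0, 191.0, 368.0, 220.0])]
tin scene [(0.77, [340.0, 232.0, 358.0, 255.0]), (0.26, [353.0, 188.0, 420.0, 271.0])]
lever_grip top [(0.6, [358.0, 180.0, 470.0, 266.0])]
lever_grip scene [(0.61, [352.0, 186.0, 420.0, 274.0])]
ball_0 top []
ball_0 scene [(0.29, [435.0, 279.0, 461.0, 328.0])]
[[288.54591597 314.17261302]
 [224.82910085 193.75989256]
 [257.9858729  475.0596792 ]]
```

View pics/z0.png

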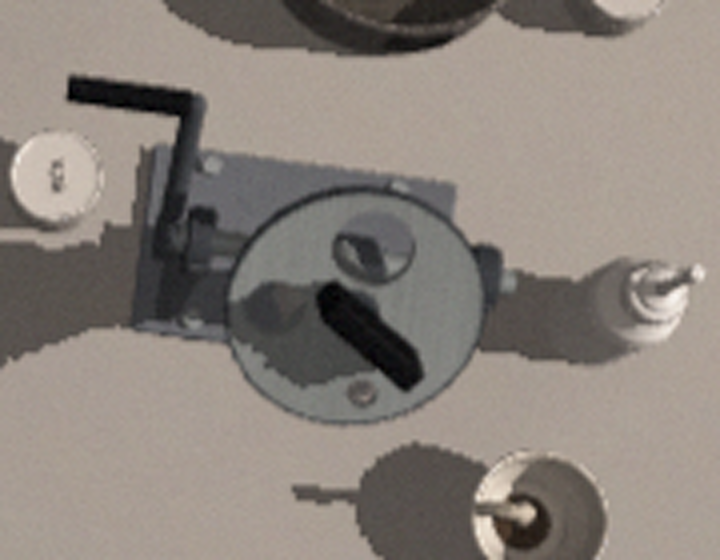

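View pics/z1.png

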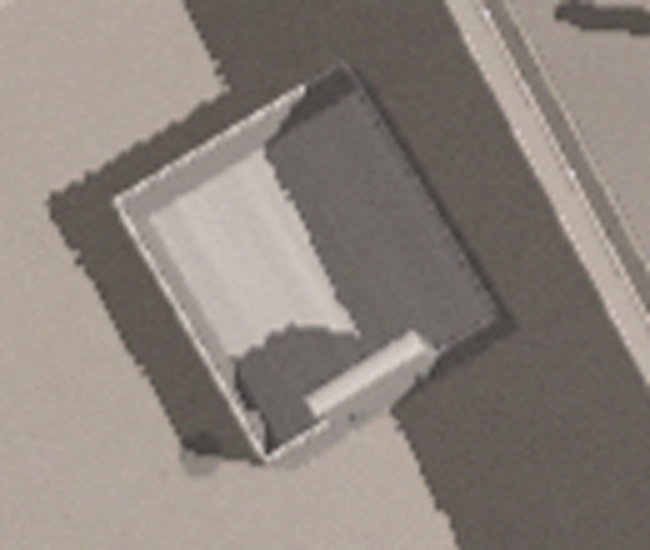

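View pics/z2.png

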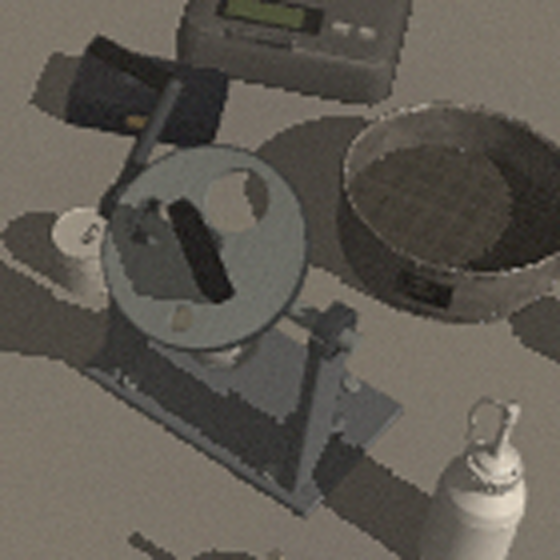

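```bash
cat > fit.py <<'E'
from h import *
import pickle
from scipy.optimize import least_squares
d,e=pickle.load(open('de.pkl','rb'))
t35=np.radians(35)
def Rz(a): return R.from_euler('z',a).as_matrix()
def stand2w(p,P): return np.atleast_2d(P)@Rz(p[2]).T+[p[0],p[1],0]
def tilt(mag,P):  # tilting-part pts relative to tipping axis, z along tube -> stand
    a=-(t35+mag); return np.atleast_2d(P)@R.from_euler('y',a).as_matrix().T+[0,0,.155]
def cap2t(phi,P): return np.atleast_2d(P)@Rz(phi).T+[0,0,.068]
def pol(r,deg,z=0): a=np.radians(deg); return [r*np.cos(a),r*np.sin(a),z]
def lever(mag,y): # grip pos
    a=np.radians(38)-mag; return [.085*np.sin(a),y,.155+.085*np.cos(a)]
if __name__=='__main__':
  z0=lambda u,v:(340+u/4-.4,160+v/4-.4); z2=lambda u,v:(330+u/4-.4,180+v/4-.4)
  S=[(d,[.095,.095,.008],z0(153,148)),(d,[.095,-.095,.008],z0(455,185)),(d,[-.025,.095,.008],z0(135,325)),
   (e,[-.025,.095,.004],z2(90,368)),(e,[-.025,-.095,.004],z2(308,515)),(e,[.095,-.095,.008],z2(400,408)),
   (d,lever(0,.156),z0(70,88)),(d,lever(0,.1),z0(203,103))]
  C=[(d,[0,0,0],z0(357,305)),(e,[0,0,0],z2(205,247)),
   (d,pol(.034,180+100.27),z0(361,393)),(d,pol(.034,180-100.27),z0(374,247)),
   (e,pol(.034,180-100.27),z2(237,201)),(e,pol(.034,180+100.27),z2(181,317)),
   (d,pol(.038,-40,.032),None),(d,pol(.022,140,.032),None)]
  def preds(p): 
    out=[]
    for c,P,uv in S: out.append((proj(c,stand2w(p,P))[0],uv))
    for c,P,uv in C: out.append((proj(c,stand2w(p,tilt(0,cap2t(p[3],P))))[0],uv))
    return out
  best=None
  for y0 in (-.6,0,.6):
   for c0 in np.arange(-2.5,2.3,.5):
    r=least_squares(lambda p:np.concatenate([a-np.array(b) for a,b in preds(p) if b]),[.6,-.2,y0,c0],loss='soft_l1')
    if best is None or r.cost<best.cost: best=r
  print(best.cost,best.x)
  for a,b in preds(best.x): print(np.round(a,1),b, np.round(a-np.array(b),1) if b else '')
  np.save('stand.npy',best.x)
  z1=lambda u,v:(130+u/5-.4,190+v/5-.4)
  Q=[([.075,.065,.042],z1(118,200)),([-.075,.065,.042],z1(265,460)),([-.075,-.065,.042],z1(515,322)),([.075,-.065,.042],z1(345,65)),
   ([-.063,.03,.066],z1(305,408)),([-.063,-.03,.066],z1(415,335)),([-.075,-.03,.066],z1(435,350))]
  f=lambda p:np.concatenate([proj(d,stand2w(p,P)+[0,0,.005])[0]-np.array(uv) for P,uv in Q])
  for y0 in(0,.5,1):
   r=least_squares(f,[.5,.2,y0],loss='soft_l1'); print(r.cost,r.x,np.round(r.fun.reshape(-1,2),1).tolist())
E
python3 fit.py
```

```text
20.274958421456677 [ 0.55291176 -0.35531001 -0.12632763  4.81687554]
[378.7 195.1] (377.85, 196.6) [ 0.8 -1.5]
[454.9 205.6] (453.35, 205.85) [ 1.5 -0.3]
[372.5 242. ] (373.35, 240.85) [-0.8  1.1]
[349.8 272.1] (352.1, 271.6) [-2.3  0.5]
[406.2 309.3] (406.6, 308.35) [-0.4  0.9]
[431.2 281.2] (429.6, 281.6) [ 1.6 -0.4]
[357.1 181.6] (357.1, 181.6) [ 0. -0.]
[384.8 185.4] (390.35, 185.35) [-5.5  0. ]
[428.6 237.8] (428.85, 235.85) [-0.2  2. ]
[380.5 241.1] (380.85, 241.35) [-0.4 -0.2]
[429.9 253.1] (429.85, 257.85) [ 0.1 -4.8]
[433.6 222.3] (433.1, 221.35) [0.5 1. ]
[389.  229.7] (388.85, 229.85) [ 0.1 -0.2]
[376.4 254.6] (374.85, 258.85) [ 1.5 -4.3]
[444.5 256.7] None 
[422.4 237.5] None 
4.659045923403062 [0.52569363 0.17410709 0.58066346] [[-0.3, 0.5], [0.6, 1.7], [-1.4, -0.1], [1.6, -0.7], [-0.1, -1.3], [0.6, -0.6], [-0.8, 0.8]]
4.659045923403012 [0.52569363 0.17410709 0.58066346] [[-0.3, 0.5], [0.6, 1.7], [-1.4, -0.1], [1.6, -0.7], [-0.1, -1.3], [0.6, -0.6], [-0.8, 0.8]]
4.659045923402994 [0.52569363 0.17410709 0.58066346] [[-0.3, 0.5], [0.6, 1.7], [-1.4, -0.1], [1.6, -0.7], [-0.1, -1.3], [0.6, -0.6], [-0.8, 0.8]]
```

```bash
sed -i 's/,(d,lever(0,.1),z0(203,103))//; s/pol(.034,180+100.27)/pol(.046,180+100.27)/g; s/(d,pol(.038,-40,.032),None),(d,pol(.022,140,.032),None)/(d,pol(.038,-40,.032),z0(410,375)),(d,pol(.022,140,.032),z0(330,292)),(e,pol(.038,-40,.032),z2(222,294)),(e,pol(.022,140,.032),z2(183,204))/' fit.py; python3 fit.py | head -20
python3 - <<'E'
from fit import *
p=np.load('stand.npy'); print(p, p[3]-2*np.pi)
img={0:d['pixels'].copy(),1:e['pixels'].copy()}
phi=p[3]
for k,c in enumerate((d,e)):
  im=img[k]
  def poly(P,col,cl=True):
    q=np.round(proj(c,P)*8).astype(int); cv2.polylines(im,[q.reshape(-1,1,2)],cl,col,1,cv2.LINE_AA,3)
  a=np.linspace(0,2*np.pi,60)[:,None]
  circ=lambda r,cx,cy,z:np.hstack([cx+r*np.cos(a),cy+r*np.sin(a),0*a+z])
  T=lambda P:stand2w(p,tilt(0,cap2t(phi,P)))
  poly(T(circ(.064,0,0,0)),(0,0,255))
  for r,h,s in((.015,.039,180),(.008,.046,280.27),(.02,.034,79.73)):
    x,y,_=pol(h,s); poly(T(circ(r,x,y,0)),(0,255,0))
  poly(T([pol(.038,-40,.032),pol(.022,140,.032)]),(255,0,255),False)
  poly(stand2w(p,[[.095,.095,.008],[.095,-.095,.008],[-.025,-.095,.008],[-.025,.095,.008]]),(255,255,0))
  poly(stand2w(p,[lever(0,.094),lever(0,.156)]),(255,0,255),False)
  P0=[.5257,.1741,.5807]
  poly(stand2w(P0,np.array([[.075,.065,.047],[.075,-.065,.047],[-.075,-.065,.047],[-.075,.065,.047]])),(0,255,255))
  cs=stand2w(p,[[-.115,0,0]])[0]
  q=[cs[0],cs[1],p[2]]
  poly(stand2w(q,np.array([[.075,.065,.042],[.075,-.065,.042],[-.075,-.065,.042],[-.075,.065,.042]])),(0,255,255))
print('catch',cs,'lever',stand2w(p,[lever(0,.125)]),'tipped',stand2w(p,[lever(1.48,.125)]),'cap',stand2w(p,tilt(0,[[0,0,.068]])),'axis',Rz(p[2])@[-np.sin(t35),0,np.cos(t35)])
cv2.imwrite('pics/o0.png',cv2.resize(img[0][160:310,130:530],None,fx=2,fy=2)); cv2.imwrite('pics/o1.png',cv2.resize(img[1][160:360,180:480],None,fx=2.6,fy=2.6))
E
```

```text
17.178907591318946 [ 0.5548514  -0.35495849 -0.11918019 -1.48257728]
[378.2 194.5] (377.85, 196.6) [ 0.4 -2.1]
[454.5 204.5] (453.35, 205.85) [ 1.1 -1.3]
[372.4 241.5] (373.35, 240.85) [-0.9  0.6]
[349.9 271.7] (352.1, 271.6) [-2.2  0.1]
[406.6 308.6] (406.6, 308.35) [-0.   0.2]
[431.3 280.4] (429.6, 281.6) [ 1.7 -1.2]
[356.7 181.2] (357.1, 181.6) [-0.4 -0.4]
[428.6 236.9] (428.85, 235.85) [-0.3  1. ]
[380.9 240.6] (380.85, 241.35) [ 0.  -0.7]
[430.1 257.4] (429.85, 257.85) [ 0.2 -0.4]
[433.7 221.4] (433.1, 221.35) [0.6 0. ]
[389.5 229.3] (388.85, 229.85) [ 0.6 -0.6]
[375.1 258.8] (374.85, 258.85) [ 0.2 -0. ]
[444.3 255.9] (442.1, 253.35) [2.2 2.5]
[422.5 236.4] (422.1, 232.6) [0.4 3.8]
[383.1 251.7] (385.1, 253.1) [-2.  -1.4]
[373.8 229.2] (375.35, 230.6) [-1.5 -1.4]
4.659045923403062 [0.52569363 0.17410709 0.58066346] [[-0.3, 0.5], [0.6, 1.7], [-1.4, -0.1], [1.6, -0.7], [-0.1, -1.3], [0.6, -0.6], [-0.8, 0.8]]
4.659045923403012 [0.52569363 0.17410709 0.58066346] [[-0.3, 0.5], [0.6, 1.7], [-1.4, -0.1], [1.6, -0.7], [-0.1, -1.3], [0.6, -0.6], [-0.8, 0.8]]
[ 0.5548514  -0.35495849 -0.11918019 -1.48257728] -7.765762590048426
catch [ 0.44066715 -0.34128519  0.        ] lever [[ 0.62167369 -0.23706727  0.22198091]] tipped [[ 0.50819314 -0.22347824  0.21318893]] cap [[ 0.51612487 -0.35032108  0.21070234]] axis [-0.56950774  0.06819724  0.81915204]
```

View pics/o0.png

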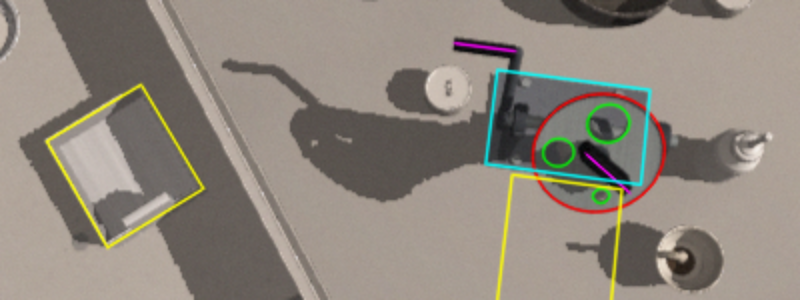

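View pics/o1.png

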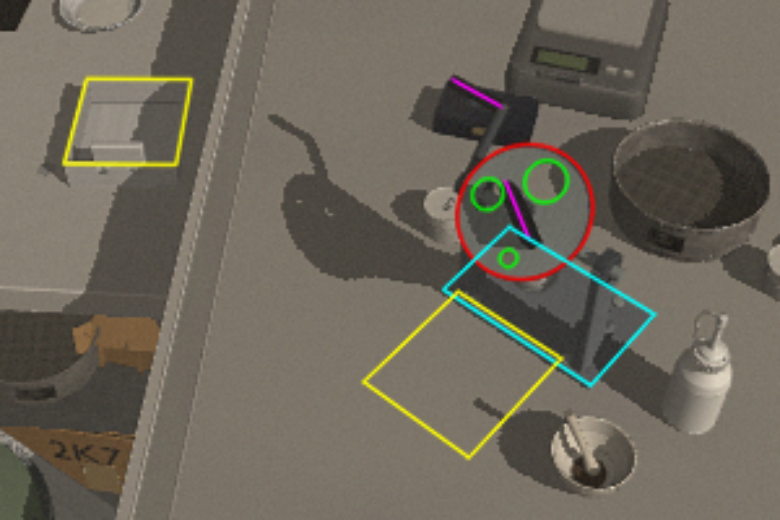

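```bash
cat > go.py <<'E'
from h import *
def down(yang): # tool down with tool-y at world angle yang(deg)
    a=np.radians(yang); y=np.array([np.cos(a),np.sin(a),0]); z=np.array([0,0,-1.]); return np.column_stack([np.cross(y,z),y,z])
def delta(p,Rt):
    s=bot.observe(); R0=R.from_euler('xyz',s['tool_rot']).as_matrix()
    t=R0.T@(np.array(p)-s['position'])*1000; r=np.degrees(R.from_matrix(R0.T@Rt).as_rotvec())
    print('t',np.round(t,1),'r',np.round(r,1)); return t,r
E
python3 - <<'E'
from go import *
from fit import stand2w
P=[.5257,.1741,.5807]
g=stand2w(P,[[-.069,0,0]])[0]; print(g)
delta([g[0],g[1],.16],down(np.degrees(.5807)))
d=viewer.grab_frame('top')
for n,z in(('mortar',.03),('bottle',.08),('tin',.02)):
  b=viewer.outline_of(n,d)[0]['bbox']; print(n,onz(d,((b[0]+b[2])/2,(b[1]+b[3])/2),z))
E
```

```text
[0.46801056 0.13624596 0.        ]
t [-378.4 -317.7   71.3] r [-0.   0.  33.9]
mortar [ 0.4238284  -0.50124561  0.03      ]
bottle [ 0.54248225 -0.52855276  0.08      ]
tin [ 0.62517004 -0.21308552  0.02      ]
```

```bash
python3 -m creep '[{"tx":-190,"ty":-159,"tz":20,"rz":17},{"tx":-190,"ty":-159,"tz":20,"rz":17},{"tx":-190,"ty":-159,"tz":20,"rz":17},{"tx":-190,"ty":-159,"tz":20,"rz":17},{"tx":-378,"ty":-318,"tz":71,"rz":34},{"tx":-378,"ty":-318,"tz":71,"rz":34},{"tx":-378,"ty":-318,"tz":71,"rz":34},{"tx":-378,"ty":-318,"tz":71,"rz":34}]'
python3 -c "
from h import *
print(np.round(bot.observe()['qpos'],3))"
```

```text
[-1.242  0.521 -0.036  1.6    0.021  1.021 -0.113]schema error: expected keys rx, ry, rz, tx, ty, tz, hand
```

```bash
python3 -m creep '[{"rx":0,"ry":0,"rz":34,"tx":-378,"ty":-318,"tz":71,"hand":-1},{"rx":0,"ry":0,"rz":34,"tx":-378,"ty":-318,"tz":71,"hand":-1},{"rx":0,"ry":0,"rz":34,"tx":-378,"ty":-318,"tz":71,"hand":-1},{"rx":0,"ry":0,"rz":34,"tx":-378,"ty":-318,"tz":71,"hand":-1},{"rx":0,"ry":0,"rz":34,"tx":-378,"ty":-318,"tz":71,"hand":-1},{"rx":0,"ry":0,"rz":34,"tx":-378,"ty":-318,"tz":71,"hand":-1},{"rx":0,"ry":0,"rz":34,"tx":-378,"ty":-318,"tz":71,"hand":-1},{"rx":0,"ry":0,"rz":34,"tx":-378,"ty":-318,"tz":71,"hand":-1}]'
python3 -c "
from h import *
print(np.round(bot.observe()['qpos'],3))"
```

```text
clock: 2.15
position: [0.4236, 0.2217, 0.1744]
tool_rot: [3.141, -0.0, 2.15]
force: [1.2, 0.8, 0.2]
grip_width: 0.0856
[-0.736  0.375  0.164  2.042 -0.09   0.731  0.063]
```

```bash
python3 -c "
from go import *
delta([.468,.1362,.16],down(33.3))"; python3 -m creep '[{"rx":0,"ry":0,"rz":0,"tx":-96,"ty":-10,"tz":14,"hand":-1},{"rx":0,"ry":0,"rz":0,"tx":-96,"ty":-10,"tz":14,"hand":-1},{"rx":0,"ry":0,"rz":0,"tx":-96,"ty":-10,"tz":14,"hand":-1},{"rx":0,"ry":0,"rz":0,"tx":-96,"ty":-10,"tz":14,"hand":-1}]'
python3 - <<'E'
from go import *
s=bot.observe();print(np.round(s['qpos'],3))
d=viewer.grab_frame('wrist'); cv2.imwrite('pics/w1.png',d['pixels'])
t=d['tool_from_camera']; T=np.eye(4);T[:3,:3]=R.from_euler('xyz',s['tool_rot']).as_matrix();T[:3,3]=s['position']
W=T@t; Ri=W[:3,:3].T
dd=dict(d); dd['rvec']=cv2.Rodrigues(Ri)[0].ravel(); dd['tvec']=-Ri@W[:3,3]
from fit import stand2w
P=[.5257,.1741,.5807]
im=d['pixels'].copy()
for Q in ([[-.063,.03,.071],[-.063,-.03,.071],[-.075,-.03,.071],[-.075,.03,.071]],[[.075,.065,.047],[.075,-.065,.047],[-.075,-.065,.047],[-.075,.065,.047]]):
  q=np.round(proj(dd,stand2w(P,np.array(Q)))).astype(int); cv2.polylines(im,[q.reshape(-1,1,2)],True,(0,0,255),1)
cv2.imwrite('pics/w1.png',im)
E
```

```text
t [-95.9  -9.6  14.4] r [ 0.  -0.  -0.1]
clock: 2.55
position: [0.4673, 0.1366, 0.1603]
tool_rot: [-3.141, -0.0, 2.147]
force: [-0.3, 0.4, 0.6]
grip_width: 0.0854
[-0.543  0.412  0.176  2.032 -0.108  0.706  0.277]
```

View pics/w1.png

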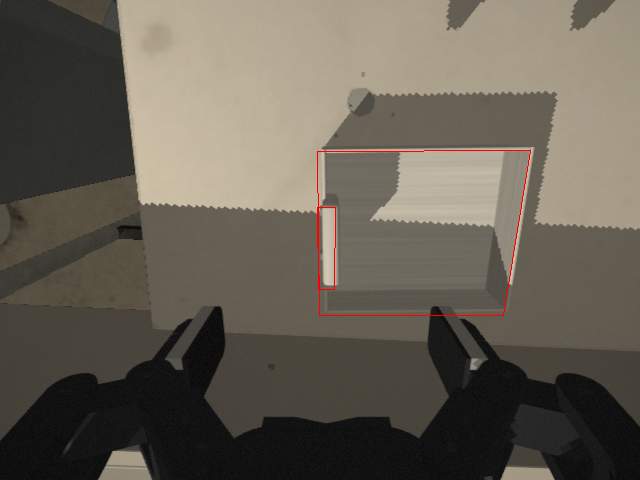

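```bash
python3 -m creep '[{"rx":0,"ry":0,"rz":0,"tx":1,"ty":2,"tz":119,"hand":-1},{"rx":0,"ry":0,"rz":0,"tx":1,"ty":2,"tz":119,"hand":-1},{"rx":0,"ry":0,"rz":0,"tx":1,"ty":2,"tz":119,"hand":-1},{"rx":0,"ry":0,"rz":0,"tx":1,"ty":2,"tz":119,"hand":1},{"rx":0,"ry":0,"rz":0,"tx":1,"ty":2,"tz":119,"hand":1},{"rx":0,"ry":0,"rz":0,"tx":1,"ty":2,"tz":119,"hand":1},{"rx":0,"ry":0,"rz":0,"tx":1,"ty":2,"tz":119,"hand":1},{"rx":0,"ry":0,"rz":0,"tx":1,"ty":2,"tz":119,"hand":1}]' 60
```

```text
clock: 3.4
position: [0.4687, 0.1399, 0.0424]
tool_rot: [3.14, 0.0, 2.15]
force: [5.2, 3.9, 4.7]
grip_width: 0.0122
```

```bash
python3 -m creep '[{"rx":0,"ry":0,"rz":0,"tx":0,"ty":0,"tz":0,"hand":1},{"rx":0,"ry":0,"rz":0,"tx":0,"ty":0,"tz":0,"hand":1}]' 60; python3 -c "
from go import *
print(np.round(bot.observe()['qpos'],3))
delta([.372,-.333,.26],down(-6.8))"
```

```text
clock: 3.6
position: [0.4688, 0.14, 0.0425]
tool_rot: [3.14, 0.0, 2.15]
force: [-1.1, 1.5, 15.1]
grip_width: 0.0112
[-0.498  0.626  0.115  2.091 -0.162  0.431  0.322]
t [-342.9 -339.4 -218.1] r [ 0.1 -0.  40. ]
```

```bash
python3 -m creep '[{"rx":0,"ry":0,"rz":0,"tx":0,"ty":0,"tz":-40,"hand":1},{"rx":0,"ry":0,"rz":0,"tx":0,"ty":0,"tz":-80,"hand":1},{"rx":0,"ry":0,"rz":0,"tx":0,"ty":0,"tz":-120,"hand":1},{"rx":0,"ry":0,"rz":0,"tx":0,"ty":0,"tz":-160,"hand":1},{"rx":0,"ry":0,"rz":0,"tx":0,"ty":0,"tz":-200,"hand":1},{"rx":0,"ry":0,"rz":0,"tx":0,"ty":0,"tz":-200,"hand":1}]' 60;  python3 -c "
from go import *
print(np.round(bot.observe()['qpos'],3))
delta([.388,-.199,.24],down(-6.8))
d=viewer.grab_frame('scene'); cv2.imwrite('pics/s1.png',d['pixels'])"
```

```text
clock: 4.2
position: [0.4698, 0.14, 0.2461]
tool_rot: [3.134, 0.001, 2.149]
force: [1.3, -0.2, -4.2]
grip_width: 0.0111
[-0.583  0.29   0.214  1.943 -0.078  0.909  0.248]
t [-239.2 -253.9    4.4] r [ 0.4 -0.1 39.9]
```

View pics/s1.png

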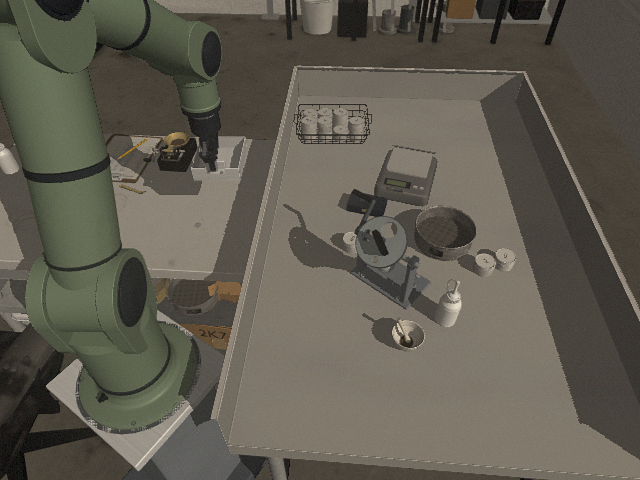

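```bash
python3 -c "
from go import *
delta([.391,-.174,.24],down(-6.8))"; python3 -m creep '[{"rx":0,"ry":0,"rz":5,"tx":-30,"ty":-34,"tz":0,"hand":1},{"rx":0,"ry":0,"rz":10,"tx":-59,"ty":-63,"tz":0,"hand":1},{"rx":0,"ry":0,"rz":15,"tx":-88,"ty":-94,"tz":1,"hand":1},{"rx":0,"ry":0,"rz":20,"tx":-117,"ty":-125,"tz":2,"hand":1},{"rx":0,"ry":0,"rz":26,"tx":-146,"ty":-156,"tz":3,"hand":1},{"rx":0,"ry":0,"rz":32,"tx":-175,"ty":-187,"tz":4,"hand":1},{"rx":0,"ry":0,"rz":36,"tx":-204,"ty":-218,"tz":5,"hand":1},{"rx":0,"ry":0,"rz":40,"tx":-218,"ty":-238,"tz":5,"hand":1}]' 60;  python3 -c "
from go import *
print(np.round(bot.observe()['qpos'],3))
delta([.391,-.174,.24],down(-6.8))"
```

```text
t [-220.2 -236.8    2.6] r [ 0.2 -0.1 39.9]
clock: 5.05
position: [0.3863, -0.1757, 0.2354]
tool_rot: [-3.14, 0.001, 1.446]
force: [0.7, 0.6, -3.9]
grip_width: 0.0109
[-0.156  0.217  0.521  2.11  -0.141  0.849  0.323]
t [ 2.3  4.4 -4.6] r [-0.1  0.  -0.4]
```

```bash
python3 -m creep '[{"rx":0,"ry":0,"rz":0,"tx":2,"ty":4,"tz":40,"hand":1},{"rx":0,"ry":0,"rz":0,"tx":2,"ty":4,"tz":80,"hand":1},{"rx":0,"ry":0,"rz":0,"tx":2,"ty":4,"tz":120,"hand":1},{"rx":0,"ry":0,"rz":0,"tx":2,"ty":4,"tz":160,"hand":1},{"rx":0,"ry":0,"rz":0,"tx":2,"ty":4,"tz":180,"hand":1},{"rx":0,"ry":0,"rz":0,"tx":2,"ty":4,"tz":180,"hand":1}]' 60;  python3 -c "
from go import *
print(np.round(bot.observe()['qpos'],3))
d=viewer.grab_frame('scene'); cv2.imwrite('pics/s2.png',d['pixels'])
d=viewer.grab_frame('top'); cv2.imwrite('pics/t2.png',d['pixels'])
p=np.load('stand.npy')
from fit import stand2w
g=stand2w(p,[[-.186,0,0]])[0];print(g)
delta([g[0],g[1],.055],down(-6.83))"
```

```text
clock: 5.65
position: [0.3898, -0.1713, 0.0536]
tool_rot: [-3.135, -0.0, 1.451]
force: [0.5, -0.2, -2.4]
grip_width: 0.0107
[ 0.049  0.569  0.292  2.245 -0.424  0.384  0.575]
[ 0.3701708  -0.33284341  0.        ]
t [-162.4   -2.     1.4] r [-0.1  0.  -0.1]
```

View pics/s2.png

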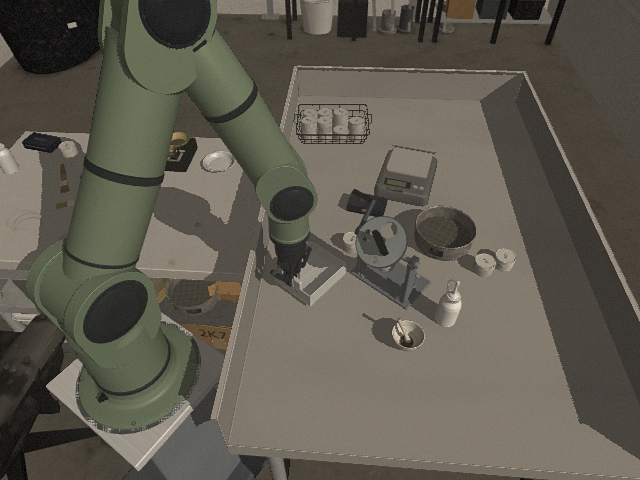

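View pics/t2.png

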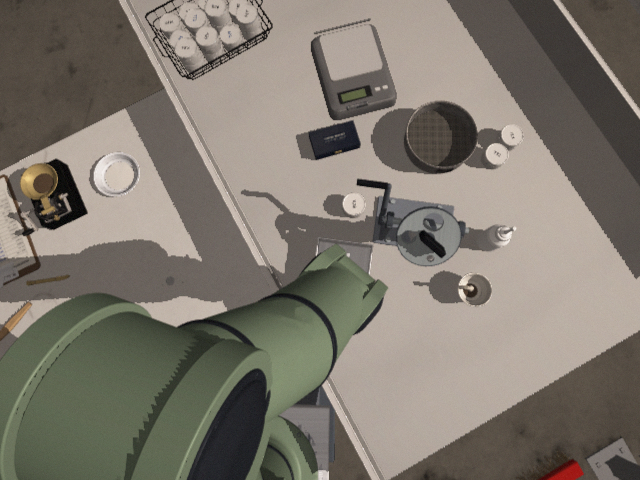

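```bash
python3 -m creep '[{"rx":0,"ry":0,"rz":0,"tx":-35,"ty":0,"tz":0,"hand":1},{"rx":0,"ry":0,"rz":0,"tx":-70,"ty":0,"tz":0,"hand":1},{"rx":0,"ry":0,"rz":0,"tx":-105,"ty":0,"tz":0,"hand":1},{"rx":0,"ry":0,"rz":0,"tx":-140,"ty":-1,"tz":0,"hand":1},{"rx":0,"ry":0,"rz":0,"tx":-162,"ty":-1,"tz":0,"hand":1},{"rx":0,"ry":0,"rz":0,"tx":-162,"ty":-1,"tz":0,"hand":1},{"rx":0,"ry":0,"rz":0,"tx":-162,"ty":-1,"tz":8,"hand":1},{"rx":0,"ry":0,"rz":0,"tx":-162,"ty":-1,"tz":14,"hand":1}]' 60;  python3 -c "
from go import *
print(np.round(bot.observe()['qpos'],3))
delta([.371,-.333,.037],down(-6.83))
d=viewer.grab_frame('scene'); cv2.imwrite('pics/s3.png',cv2.resize(d['pixels'][150:400,200:500],None,fx=2.5,fy=2.5))"
```

```text
clock: 6.55
position: [0.3725, -0.3315, 0.0425]
tool_rot: [3.141, 0.0, 1.453]
force: [0.4, 1.2, -5.2]
grip_width: 0.0109
[ 0.411  0.653  0.266  2.072 -0.369  0.461  0.84 ]
t [-1.7 -1.3  5.5] r [0.  0.  0.1]
```

View pics/s3.png

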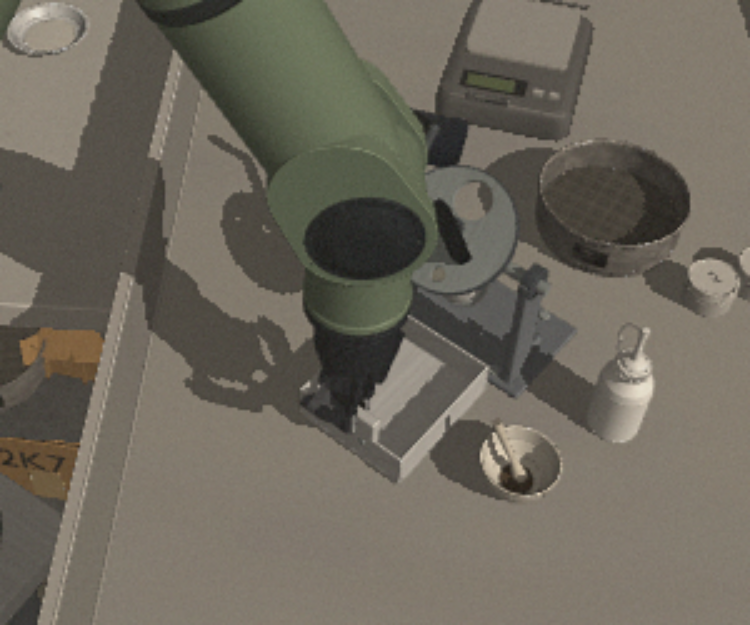

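```bash
python3 -m creep '[{"rx":0,"ry":0,"rz":0,"tx":-1,"ty":-1,"tz":3,"hand":1},{"rx":0,"ry":0,"rz":0,"tx":-1,"ty":-1,"tz":6,"hand":1},{"rx":0,"ry":0,"rz":0,"tx":-1,"ty":-1,"tz":6,"hand":1}]' 60;  python3 -m creep '[{"rx":0,"ry":0,"rz":0,"tx":0,"ty":0,"tz":0,"hand":-1},{"rx":0,"ry":0,"rz":0,"tx":0,"ty":0,"tz":0,"hand":-1},{"rx":0,"ry":0,"rz":0,"tx":0,"ty":0,"tz":0,"hand":-1},{"rx":0,"ry":0,"rz":0,"tx":0,"ty":0,"tz":0,"hand":-1},{"rx":0,"ry":0,"rz":0,"tx":0,"ty":0,"tz":0,"hand":-1}]'
```

```text
clock: 6.9
position: [0.3709, -0.333, 0.0369]
tool_rot: [3.141, -0.0, 1.451]
force: [-4.1, 4.0, 15.4]
grip_width: 0.011
clock: 7.4
position: [0.3709, -0.3333, 0.0364]
tool_rot: [3.142, 0.0, 1.451]
force: [-0.4, -0.5, -0.2]
grip_width: 0.082
```

```bash
python3 -m creep '[{"rx":0,"ry":0,"rz":0,"tx":0,"ty":0,"tz":-40,"hand":-1},{"rx":0,"ry":0,"rz":0,"tx":0,"ty":-4,"tz":-80,"hand":-1},{"rx":0,"ry":0,"rz":0,"tx":0,"ty":-8,"tz":-130,"hand":-1},{"rx":0,"ry":0,"rz":0,"tx":0,"ty":-12,"tz":-180,"hand":-1},{"rx":0,"ry":0,"rz":0,"tx":0,"ty":-16,"tz":-220,"hand":-1},{"rx":0,"ry":0,"rz":0,"tx":0,"ty":-16,"tz":-220,"hand":-1}]'
cat >> go.py <<'E'
from fit import Rz,t35,stand2w,tilt,cap2t,lever
def capgoal(ydeg,h,p=None):
    p=np.load('stand.npy') if p is None else p
    M=Rz(p[2])@R.from_euler('y',-t35).as_matrix()
    C=stand2w(p,tilt(0,[[0,0,.068+h]]))[0]
    a=np.radians(ydeg); y=M@[np.cos(a),np.sin(a),0]; z=-M[:,2]
    return C,np.column_stack([np.cross(y,z),y,z])
E
python3 - <<'E'
from go import *
print(np.round(bot.observe()['qpos'],3))
delta(*capgoal(-34.9,.13))
d=viewer.grab_frame('top'); 
cv2.imwrite('pics/t4.png',d['pixels'])
e=viewer.grab_frame('scene'); cv2.imwrite('pics/s4.png',e['pixels'])
E
```

```text
clock: 8.0
position: [0.356, -0.3327, 0.261]
tool_rot: [3.135, 0.003, 1.451]
force: [1.0, 0.5, -1.1]
grip_width: 0.0854
[ 0.247  0.286  0.478  1.941 -0.163  0.944  0.682]
t [  1.5  86.9 -55.6] r [-33.5  10.7  33.8]
```

View pics/s4.png

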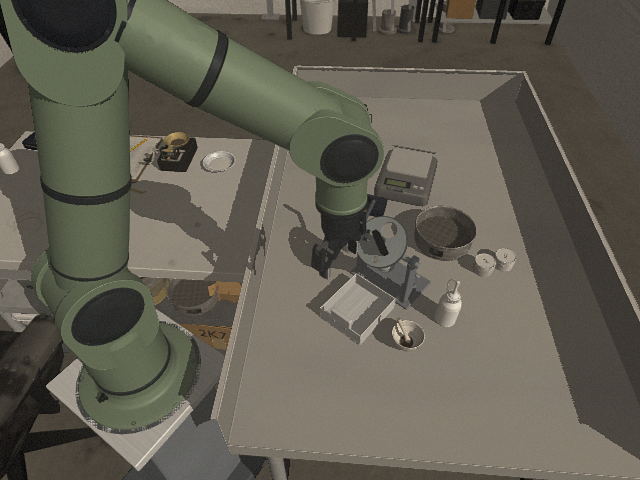

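```bash
python3 -m creep '[{"rx":-4,"ry":1.3,"rz":4,"tx":0,"ty":5,"tz":-30,"hand":-1},{"rx":-10,"ry":3,"rz":10,"tx":0,"ty":20,"tz":-50,"hand":-1},{"rx":-16,"ry":5,"rz":16,"tx":1,"ty":40,"tz":-60,"hand":-1},{"rx":-22,"ry":7,"rz":22,"tx":1,"ty":60,"tz":-60,"hand":-1},{"rx":-28,"ry":9,"rz":28,"tx":1,"ty":75,"tz":-58,"hand":-1},{"rx":-33.5,"ry":10.7,"rz":33.8,"tx":1.5,"ty":87,"tz":-56,"hand":-1},{"rx":-33.5,"ry":10.7,"rz":33.8,"tx":1.5,"ty":87,"tz":-56,"hand":-1}]'
cat >> go.py <<'E'
def wrist():
    s=bot.observe(); d=viewer.grab_frame('wrist')
    T=np.eye(4);T[:3,:3]=R.from_euler('xyz',s['tool_rot']).as_matrix();T[:3,3]=s['position']
    W=T@d['tool_from_camera']; Ri=W[:3,:3].T
    d['rvec']=cv2.Rodrigues(Ri)[0].ravel(); d['tvec']=-Ri@W[:3,3]; return d
def drawcap(c,phi,p=None):
  p=np.load('stand.npy') if p is None else p
  from fit import pol
  im=c['pixels'].copy()
  def poly(P,col,cl=True):
    q=np.round(proj(c,P)*8).astype(int); cv2.polylines(im,[q.reshape(-1,1,2)],cl,col,1,cv2.LINE_AA,3)
  a=np.linspace(0,2*np.pi,60)[:,None]
  circ=lambda r,cx,cy,z:np.hstack([cx+r*np.cos(a),cy+r*np.sin(a),0*a+z])
  T=lambda P:stand2w(p,tilt(0,cap2t(phi,P)))
  poly(T(circ(.064,0,0,0)),(0,0,255))
  for r,h,s in((.015,.039,180),(.008,.046,280.27),(.02,.034,79.73)):
    x,y,_=pol(h,s); poly(T(circ(r,x,y,0)),(0,255,0))
  u=np.array(pol(.007,50)); poly(T([pol(.038,-40,.032)+u,pol(.022,140,.032)+u,pol(.022,140,.032)-u,pol(.038,-40,.032)-u]),(255,0,255))
  return im
E
python3 - <<'E'
from go import *
print(np.round(bot.observe()['qpos'],3))
delta(*capgoal(-34.9,.13))
d=wrist(); cv2.imwrite('pics/w5.png',drawcap(d,-1.4826))
E
```

```text
clock: 8.8
position: [0.4402, -0.3394, 0.3099]
tool_rot: [2.631, -0.336, 0.925]
force: [-0.3, -0.3, -0.4]
grip_width: 0.0857
[ 0.38   0.15   0.416  2.121 -0.873  0.557  0.726]
t [ 1.9  5.9 -4.9] r [-0.5  0.1 -0.4]
```

View pics/w5.png

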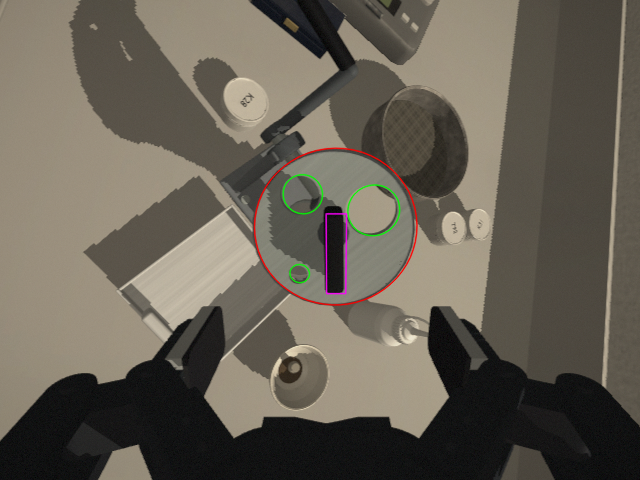

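```bash
python3 -m creep '[{"rx":0,"ry":0,"rz":0,"tx":0,"ty":0,"tz":40,"hand":-1},{"rx":0,"ry":0,"rz":0,"tx":0,"ty":0,"tz":80,"hand":-1},{"rx":0,"ry":0,"rz":0,"tx":0,"ty":0,"tz":80,"hand":-1}]'; python3 -c "
from go import *
delta(*capgoal(-34.9,.006))"
```

```text
clock: 9.15
position: [0.4881, -0.3436, 0.2419]
tool_rot: [2.635, -0.331, 0.936]
force: [-0.7, -0.5, 0.9]
grip_width: 0.0853
t [ 0.4  7.  35.8] r [-0.9  0.1  0.3]
```

```bash
python3 -m creep '[{"rx":0,"ry":0,"rz":0,"tx":0,"ty":6,"tz":10,"hand":-1},{"rx":0,"ry":0,"rz":0,"tx":0,"ty":6,"tz":34,"hand":-1},{"rx":0,"ry":0,"rz":0,"tx":0,"ty":6,"tz":34,"hand":-1}]'; python3 -c "
from go import *
delta(*capgoal(-34.9,.006))
cv2.imwrite('pics/w6.png',drawcap(wrist(),-1.4826))"
```

```text
clock: 9.45
position: [0.5107, -0.3512, 0.2204]
tool_rot: [2.629, -0.333, 0.934]
force: [0.7, -0.4, 0.1]
grip_width: 0.0853
t [ 0.6 -1.9  5. ] r [-0.5  0.   0.1]
```

View pics/w6.png

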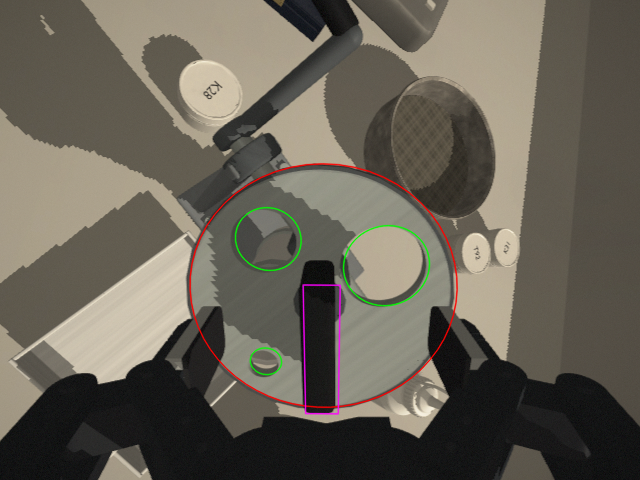

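```bash
python3 -m creep '[{"rx":0,"ry":0,"rz":0,"tx":0,"ty":-2,"tz":4,"hand":-1},{"rx":0,"ry":0,"rz":0,"tx":0,"ty":-2,"tz":4,"hand":0.2},{"rx":0,"ry":0,"rz":0,"tx":0,"ty":-2,"tz":4,"hand":1},{"rx":0,"ry":0,"rz":0,"tx":0,"ty":-2,"tz":4,"hand":1},{"rx":0,"ry":0,"rz":0,"tx":0,"ty":-2,"tz":4,"hand":1},{"rx":0,"ry":0,"rz":0,"tx":0,"ty":-2,"tz":4,"hand":1},{"rx":0,"ry":0,"rz":0,"tx":0,"ty":-2,"tz":4,"hand":1}]' 30; python3 -c "
from go import *
s=bot.observe();print(np.round(s['qpos'],3),s['moment'])
delta(*capgoal(-34.9,.006));delta(*capgoal(50,.006))
cv2.imwrite('pics/w7.png',drawcap(wrist(),-1.4826))"
```

```text
clock: 10.2
position: [0.5098, -0.3497, 0.217]
tool_rot: [2.629, -0.334, 0.931]
force: [-12.7, 8.1, 9.5]
grip_width: 0.0134
[ 0.509  0.381  0.195  2.093 -1.238  0.401  1.05 ] [1.05865109 1.51048367 0.71886691]
t [1.  1.3 2.7] r [-0.5  0.  -0. ]
t [1.  1.3 2.7] r [ -0.4  -0.3 -84.9]
```

View pics/w7.png

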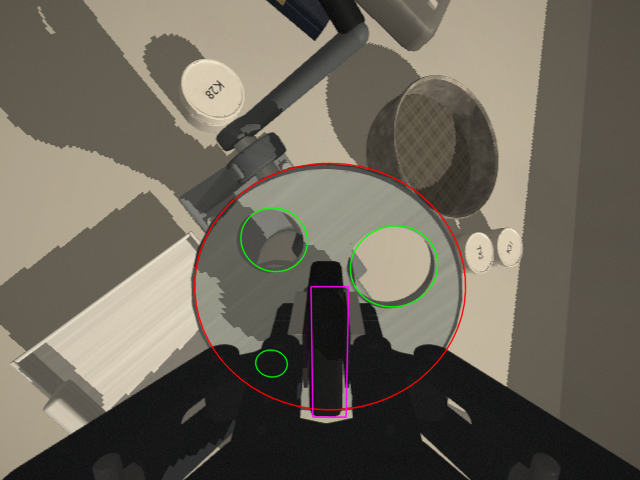

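```bash
python3 -m creep '[{"rx":0,"ry":0,"rz":-7,"tx":0,"ty":0,"tz":0,"hand":1},{"rx":0,"ry":0,"rz":-14,"tx":0,"ty":0,"tz":0,"hand":1},{"rx":0,"ry":0,"rz":-21,"tx":0,"ty":0,"tz":0,"hand":1},{"rx":0,"ry":0,"rz":-21,"tx":0,"ty":0,"tz":0,"hand":1}]' 30; python3 -c "
from go import *
s=bot.observe();print(np.round(s['qpos'],3),s['moment'])
print(R.from_euler('xyz',s['tool_rot']).as_matrix().T@s['force'])
delta(*capgoal(-34.9,.006));delta(*capgoal(50,.006))"
```

```text
clock: 10.65
position: [0.5099, -0.3497, 0.217]
tool_rot: [2.552, -0.138, 1.256]
force: [-11.7, 8.1, 7.3]
grip_width: 0.0132
[ 0.57   0.376  0.118  2.09  -1.195  0.375  1.386] [1.11437189 1.33370904 0.81672932]
[  5.04460628  -7.58953548 -13.10210909]
t [0.4 1.5 2.8] r [-0.5 -0.  21.2]
t [0.4 1.5 2.8] r [ -0.3  -0.4 -63.7]
```

```bash
python3 -m creep '[{"rx":0,"ry":0,"rz":-7,"tx":0,"ty":0,"tz":-2,"hand":1},{"rx":0,"ry":0,"rz":-14,"tx":0,"ty":0,"tz":-2,"hand":1},{"rx":0,"ry":0,"rz":-21,"tx":0,"ty":0,"tz":-2,"hand":1},{"rx":0,"ry":0,"rz":-28,"tx":0,"ty":0,"tz":-2,"hand":1},{"rx":0,"ry":0,"rz":-35,"tx":0,"ty":0,"tz":-2,"hand":1},{"rx":0,"ry":0,"rz":-42,"tx":0,"ty":0,"tz":-2,"hand":1},{"rx":0,"ry":0,"rz":-42,"tx":0,"ty":0,"tz":-2,"hand":1}]' 30; python3 -c "
from go import *
s=bot.observe();print(np.round(s['qpos'],3),s['moment'])
print(R.from_euler('xyz',s['tool_rot']).as_matrix().T@s['force'])
delta(*capgoal(50,.006))"
```

```text
clock: 11.35
position: [0.5094, -0.3494, 0.2177]
tool_rot: [2.595, 0.269, 1.872]
force: [9.5, 0.5, -16.4]
grip_width: 0.0134
[ 0.698  0.372 -0.043  2.083 -1.081  0.325  2.019] [0.13489548 0.70012881 0.10469948]
[ 2.05769368 -0.66357087 18.87404468]
t [-0.9  1.4  3.6] r [ -0.2  -0.5 -21.7]
```

```bash
python3 -m creep '[{"rx":0,"ry":0,"rz":-7,"tx":0,"ty":0,"tz":1,"hand":1},{"rx":0,"ry":0,"rz":-14,"tx":0,"ty":0,"tz":1,"hand":1},{"rx":0,"ry":0,"rz":-21.7,"tx":0,"ty":0,"tz":1,"hand":1},{"rx":0,"ry":0,"rz":-21.7,"tx":0,"ty":0,"tz":1,"hand":1},{"rx":0,"ry":0,"rz":-21.7,"tx":0,"ty":0,"tz":1,"hand":1}]' 30; python3 -c "
from go import *
s=bot.observe();print(np.round(s['qpos'],3),s['moment'])
print(R.from_euler('xyz',s['tool_rot']).as_matrix().T@s['force'])
delta(*capgoal(50,.006))
cv2.imwrite('pics/w8.png',drawcap(wrist(),0));cv2.imwrite('pics/t8.png',drawcap(viewer.grab_frame('top'),0)[160:310,330:530].repeat(4,0).repeat(4,1))"
```

```text
clock: 11.85
position: [0.5096, -0.3495, 0.2176]
tool_rot: [2.72, 0.446, 2.225]
force: [-6.1, 6.6, 2.5]
grip_width: 0.0137
[ 0.772  0.374 -0.135  2.08  -1.008  0.298  2.329] [0.87123193 1.33309004 0.51269994]
[ 6.96952908  1.75634323 -5.94260784]
t [-1.2  0.9  3.4] r [-0.1 -0.5 -0.2]
```

View pics/w8.png

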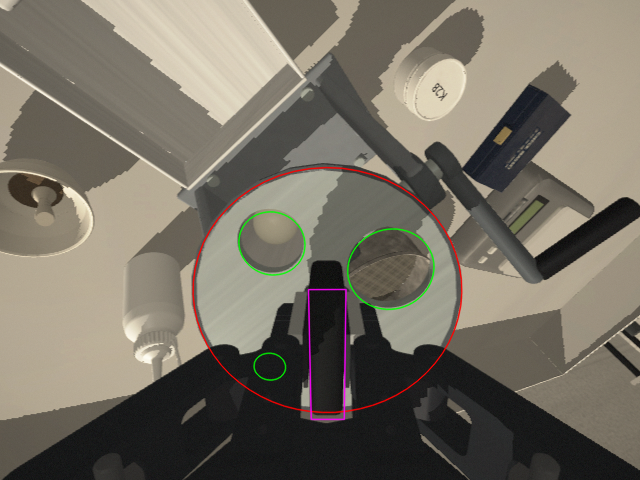

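View pics/t8.png

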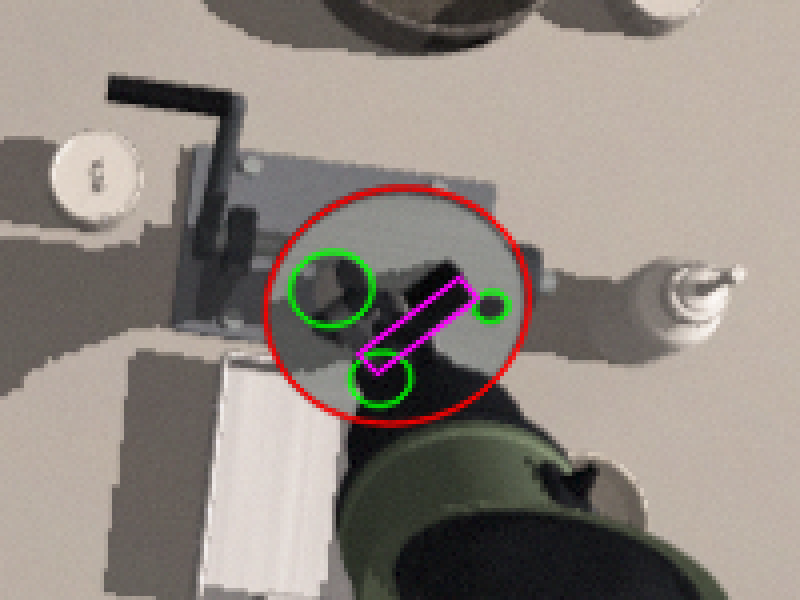

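```bash
python3 -m creep '[{"rx":0,"ry":0,"rz":0,"tx":0,"ty":0,"tz":0,"hand":-1},{"rx":0,"ry":0,"rz":0,"tx":0,"ty":0,"tz":0,"hand":-1},{"rx":0,"ry":0,"rz":0,"tx":0,"ty":0,"tz":0,"hand":-1},{"rx":0,"ry":0,"rz":0,"tx":0,"ty":0,"tz":0,"hand":-1},{"rx":0,"ry":0,"rz":0,"tx":0,"ty":0,"tz":-20,"hand":-1},{"rx":0,"ry":0,"rz":0,"tx":0,"ty":0,"tz":-60,"hand":-1},{"rx":0,"ry":0,"rz":0,"tx":0,"ty":0,"tz":-110,"hand":-1},{"rx":0,"ry":0,"rz":0,"tx":0,"ty":0,"tz":-110,"hand":-1}]'
python3 - <<'E'
from go import *
s=bot.observe();print(np.round(s['qpos'],3))
w=wrist()
cv2.imwrite('pics/w9.png',w['pixels'][:, :])
cv2.imwrite('pics/w9b.png',cv2.resize(drawcap(w,0)[100:340,180:480],None,fx=2.5,fy=2.5))
E
```

```text
clock: 12.75
position: [0.4462, -0.345, 0.3136]
tool_rot: [2.719, 0.454, 2.22]
force: [0.5, -0.6, -1.5]
grip_width: 0.0853
[ 0.701  0.151  0.053  2.092 -0.773  0.514  2.111]
```

View pics/w9b.png

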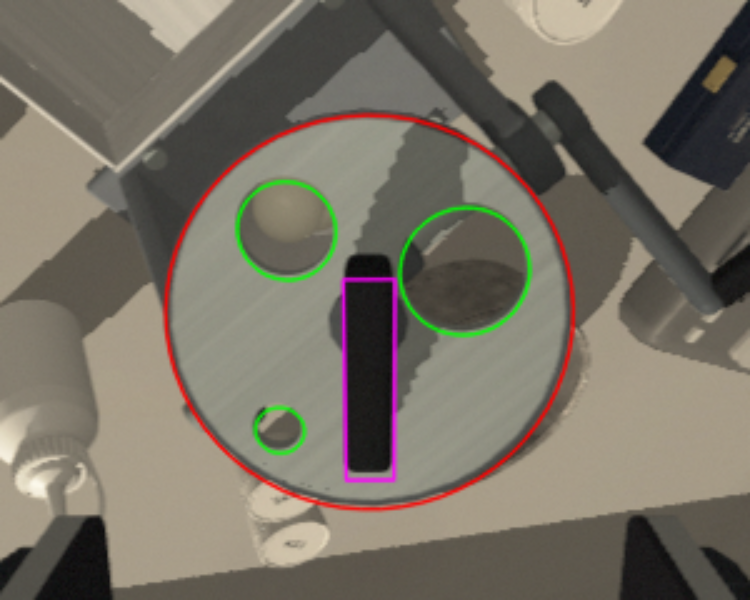

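View pics/w9.png

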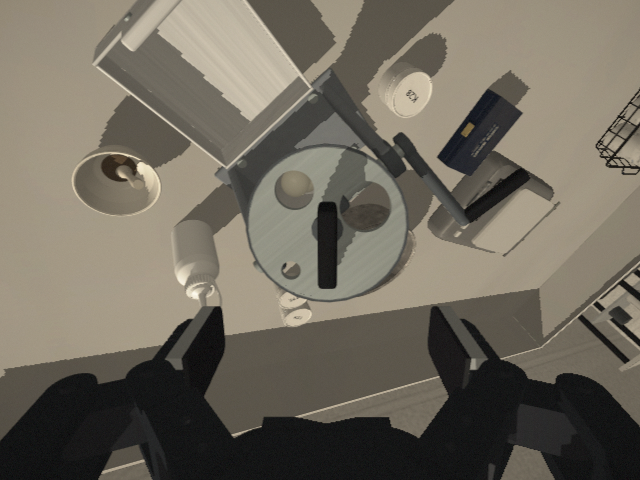

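Run:
```python
from go import *
p=np.load('stand.npy')
g=stand2w(p,[lever(0,.127)])[0]; print(g)
delta([g[0],g[1],.33],down(-6.83))
for m in np.arange(0,1.49,.185): 
  q=np.array(lever(m,0))-lever(0,0); print(round(m,3),np.round(q*1000,1))
```

```text
[ 0.62191149 -0.23508146  0.22198091]
t [-25.1 190.3  76.3] r [32.6 15.2 48.2]
0.0 [0. 0. 0.]
0.185 [-13.2   0.    8.5]
0.37 [-27.8   0.   14.4]
0.555 [-43.2   0.   17.5]
0.74 [-58.9   0.   17.8]
0.925 [-74.3   0.   15.1]
1.11 [-89.1   0.    9.7]
1.295 [-102.5    0.     1.6]
1.48 [-114.3    0.    -8.8]
```

```bash
python3 -m creep '[{"rx":3,"ry":1,"rz":4,"tx":0,"ty":10,"tz":-40,"hand":-1},{"rx":8,"ry":4,"rz":12,"tx":-5,"ty":45,"tz":-20,"hand":-1},{"rx":13,"ry":6,"rz":20,"tx":-10,"ty":80,"tz":10,"hand":-1},{"rx":19,"ry":9,"rz":28,"tx":-15,"ty":115,"tz":35,"hand":-1},{"rx":24,"ry":11,"rz":36,"tx":-20,"ty":150,"tz":55,"hand":-1},{"rx":29,"ry":13.5,"rz":43,"tx":-23,"ty":180,"tz":70,"hand":-1},{"rx":32.6,"ry":15.2,"rz":48.2,"tx":-25,"ty":190,"tz":76,"hand":-1},{"rx":32.6,"ry":15.2,"rz":48.2,"tx":-25,"ty":190,"tz":76,"hand":-1}]'
cat >> go.py <<'E'
def drawlev(c,m):
  p=np.load('stand.npy'); im=c['pixels'].copy()
  q=np.round(proj(c,stand2w(p,[lever(m,.094),lever(m,.156)]))*8).astype(int)
  cv2.polylines(im,[q.reshape(-1,1,2)],False,(255,0,255),1,cv2.LINE_AA,3); return im
E
python3 - <<'E'
from go import *
s=bot.observe();print(np.round(s['qpos'],3))
p=np.load('stand.npy')
g=stand2w(p,[lever(0,.127)])[0]
delta([g[0],g[1],.33],down(-6.83))
cv2.imwrite('pics/w10.png',drawlev(wrist(),0))
E
```

```text
clock: 13.6
position: [0.6241, -0.2313, 0.3258]
tool_rot: [2.993, 0.075, 1.689]
force: [-1.1, -0.8, -0.0]
grip_width: 0.0853
[ 0.111  0.429  0.216  1.533 -0.095  1.024  0.467]
t [-3.8 -2.  -4.2] r [ 9.   3.3 13.9]
```

View pics/w10.png

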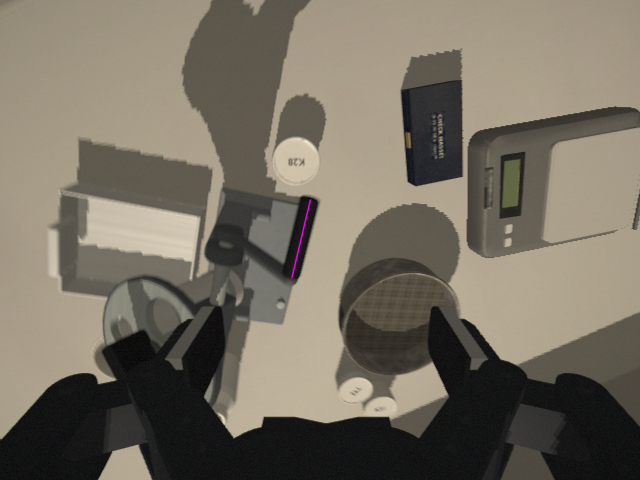

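```bash
python3 -m creep '[{"rx":4,"ry":1.5,"rz":6,"tx":-4,"ty":-2,"tz":-4,"hand":-1},{"rx":9,"ry":3.3,"rz":13.9,"tx":-4,"ty":-3,"tz":-4,"hand":-1},{"rx":9,"ry":3.3,"rz":13.9,"tx":-4,"ty":-3,"tz":-4,"hand":-1},{"rx":9,"ry":3.3,"rz":13.9,"tx":-4,"ty":-3,"tz":-4,"hand":-1}]'
python3 - <<'E'
from go import *
p=np.load('stand.npy')
g=stand2w(p,[lever(0,.127)])[0]
delta([g[0],g[1],.204],down(-6.83))
cv2.imwrite('pics/w11.png',drawlev(wrist(),0))
E
```

```text
clock: 14.05
position: [0.6191, -0.2381, 0.3291]
tool_rot: [3.139, 0.0, 1.457]
force: [0.1, -1.4, 0.2]
grip_width: 0.0854
t [  3.4   2.1 125.1] r [0.2 0.  0.3]
```

View pics/w11.png

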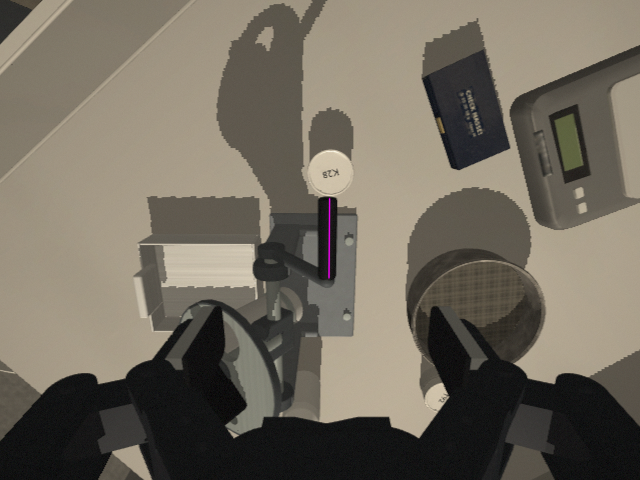

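```bash
python3 -m creep '[{"rx":0,"ry":0,"rz":0,"tx":3,"ty":1,"tz":45,"hand":-0.5},{"rx":0,"ry":0,"rz":0,"tx":3,"ty":1,"tz":90,"hand":-0.3},{"rx":0,"ry":0,"rz":0,"tx":3,"ty":1,"tz":124,"hand":-0.3},{"rx":0,"ry":0,"rz":0,"tx":3,"ty":1,"tz":124,"hand":0},{"rx":0,"ry":0,"rz":0,"tx":3,"ty":1,"tz":124,"hand":1},{"rx":0,"ry":0,"rz":0,"tx":3,"ty":1,"tz":124,"hand":1},{"rx":0,"ry":0,"rz":0,"tx":3,"ty":1,"tz":124,"hand":1},{"rx":0,"ry":0,"rz":0,"tx":3,"ty":1,"tz":124,"hand":1}]' 25
python3 - <<'E'
from go import *
s=bot.observe();print(np.round(s['qpos'],3))
p=np.load('stand.npy')
g=stand2w(p,[lever(0,.127)])[0]
delta([g[0],g[1],.203],down(-6.83))
E
```

```text
clock: 14.9
position: [0.6206, -0.2359, 0.2092]
tool_rot: [3.136, 0.001, 1.454]
force: [-7.1, 1.1, 6.5]
grip_width: 0.0129
[ 0.119  0.617  0.246  1.526 -0.167  1.014  0.292]
t [1.  1.2 6.2] r [0.3 0.  0.1]
```

```bash
python3 -m creep '[{"rx":0,"ry":0,"rz":0,"tx":0,"ty":-6.5,"tz":-4.5,"hand":1},{"rx":0,"ry":0,"rz":0,"tx":0,"ty":-13.2,"tz":-8.5,"hand":1},{"rx":0,"ry":0,"rz":0,"tx":0,"ty":-20.5,"tz":-11.8,"hand":1},{"rx":0,"ry":0,"rz":0,"tx":0,"ty":-27.8,"tz":-14.4,"hand":1},{"rx":0,"ry":0,"rz":0,"tx":0,"ty":-35.5,"tz":-16.3,"hand":1},{"rx":0,"ry":0,"rz":0,"tx":0,"ty":-43.2,"tz":-17.5,"hand":1},{"rx":0,"ry":0,"rz":0,"tx":0,"ty":-51,"tz":-18,"hand":1},{"rx":0,"ry":0,"rz":0,"tx":0,"ty":-58.9,"tz":-17.8,"hand":1}]' 25
python3 - <<'E'
from go import *
s=bot.observe();print(np.round(s['qpos'],3))
cv2.imwrite('pics/s12.png',cv2.resize(viewer.grab_frame('scene')['pixels'][150:400,200:500],None,fx=2.5,fy=2.5))
E
```

```text
clock: 15.7
position: [0.5632, -0.2289, 0.2269]
tool_rot: [3.133, 0.001, 1.454]
force: [5.8, -0.3, -1.8]
grip_width: 0.0131
[ 0.113  0.507  0.255  1.671 -0.149  0.974  0.304]
```

View pics/s12.png

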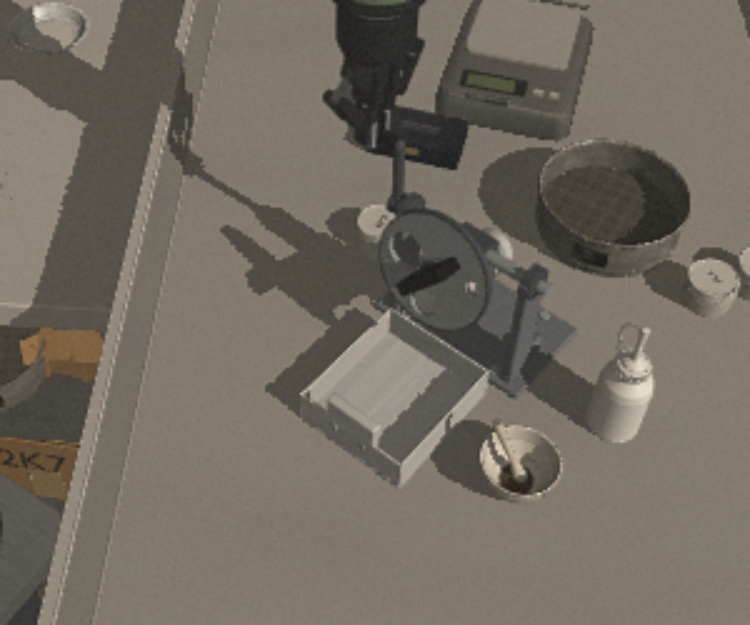

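Works as planned: the tube is tipped about half way (cap at 435,270 in the crop), over the pan. Tipping on.

```bash
python3 -m creep '[{"rx":0,"ry":0,"rz":0,"tx":0,"ty":-8,"tz":1,"hand":1},{"rx":0,"ry":0,"rz":0,"tx":0,"ty":-15.4,"tz":2.7,"hand":1},{"rx":0,"ry":0,"rz":0,"tx":0,"ty":-23,"tz":5,"hand":1},{"rx":0,"ry":0,"rz":0,"tx":0,"ty":-30.2,"tz":8.1,"hand":1},{"rx":0,"ry":0,"rz":0,"tx":0,"ty":-37,"tz":12,"hand":1},{"rx":0,"ry":0,"rz":0,"tx":0,"ty":-43.6,"tz":16.2,"hand":1},{"rx":0,"ry":0,"rz":0,"tx":0,"ty":-50,"tz":21.5,"hand":1},{"rx":0,"ry":0,"rz":0,"tx":0,"ty":-55.4,"tz":26.6,"hand":1}]' 25
python3 - <<'E'
from go import *
s=bot.observe();print(np.round(s['qpos'],3))
cv2.imwrite('pics/s13.png',cv2.resize(viewer.grab_frame('scene')['pixels'][150:400,200:500],None,fx=2.5,fy=2.5))
E
```

```text
clock: 16.55
position: [0.5066, -0.2221, 0.1972]
tool_rot: [3.138, 0.001, 1.454]
force: [5.9, 0.2, 5.3]
grip_width: 0.0127
[ 0.122  0.459  0.25   1.84  -0.146  0.857  0.326]
```

View pics/s13.png

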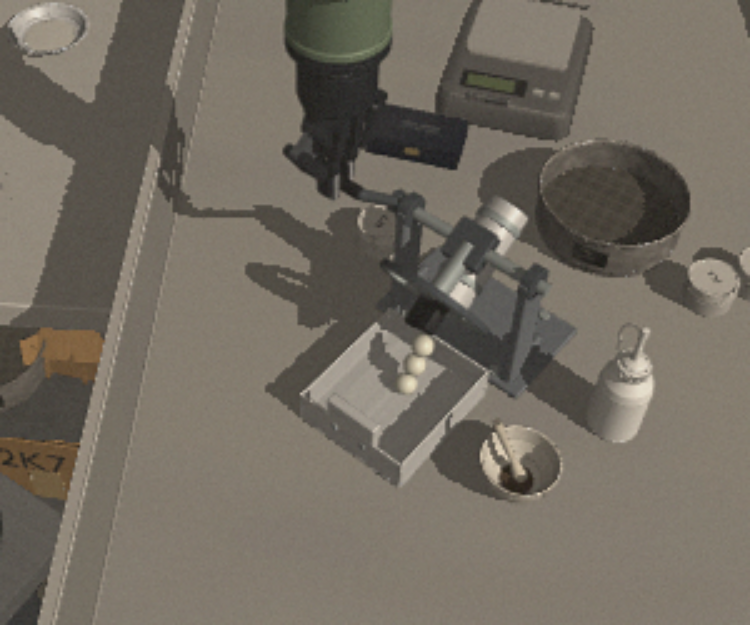

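```bash
python3 -m creep '[{"rx":0,"ry":0,"rz":0,"tx":0,"ty":-1,"tz":1,"hand":1},{"rx":0,"ry":0,"rz":0,"tx":0,"ty":-1,"tz":1,"hand":1},{"rx":0,"ry":0,"rz":0,"tx":0,"ty":0,"tz":0,"hand":1},{"rx":0,"ry":0,"rz":0,"tx":0,"ty":0,"tz":0,"hand":1},{"rx":0,"ry":0,"rz":0,"tx":0,"ty":0,"tz":0,"hand":1},{"rx":0,"ry":0,"rz":0,"tx":0,"ty":0,"tz":0,"hand":1}]' 25
python3 - <<'E'
from go import *
a=viewer.grab_frame('scene')
cv2.imwrite('pics/s14.png',cv2.resize(a['pixels'][150:400,200:500],None,fx=2.5,fy=2.5))
b=viewer.grab_frame('top')
cv2.imwrite('pics/t14.png',cv2.resize(b['pixels'][160:400,300:560],None,fx=2.5,fy=2.5))
for c in(a,b): print([(round(x['score'],2),np.round(x['bbox']).tolist()) for x in viewer.outline_of('ball_0',c)],[(round(x['score'],2),np.round(x['bbox']).tolist()) for x in viewer.outline_of('ball_large',c)])
E
```

```text
clock: 17.2
position: [0.5067, -0.2222, 0.1971]
tool_rot: [3.139, 0.001, 1.454]
force: [5.9, -0.7, -0.3]
grip_width: 0.0132
[(0.61, [367.0, 289.0, 377.0, 297.0]), (0.51, [360.0, 295.0, 368.0, 307.0])] []
[(0.65, [404.0, 242.0, 449.0, 276.0]), (0.48, [404.0, 286.0, 410.0, 298.0])] []
```

View pics/s14.png

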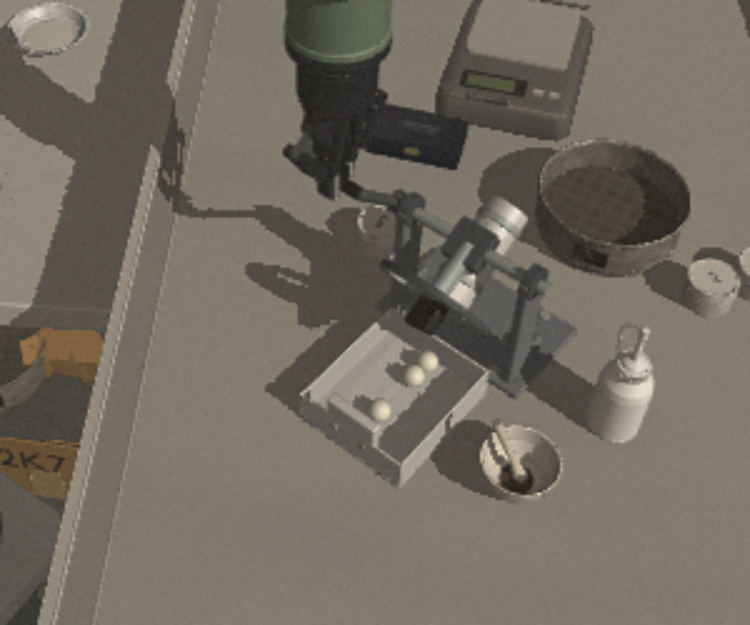

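View pics/t14.png

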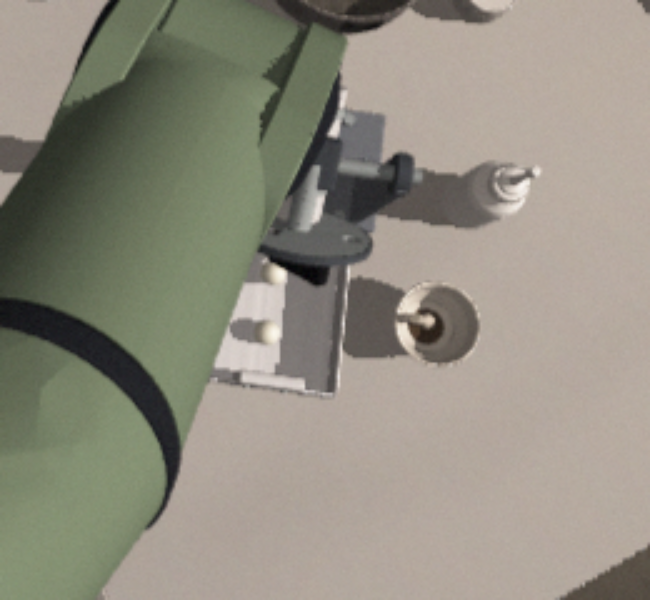

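```bash
python3 -m creep '[{"rx":0,"ry":0,"rz":0,"tx":0,"ty":6,"tz":-5.5,"hand":1},{"rx":0,"ry":0,"rz":0,"tx":0,"ty":11.8,"tz":-10.4,"hand":1},{"rx":0,"ry":0,"rz":0,"tx":0,"ty":18.5,"tz":-14.8,"hand":1},{"rx":0,"ry":0,"rz":0,"tx":0,"ty":25.2,"tz":-18.5,"hand":1},{"rx":0,"ry":0,"rz":0,"tx":0,"ty":32.5,"tz":-21.5,"hand":1},{"rx":0,"ry":0,"rz":0,"tx":0,"ty":40,"tz":-23.9,"hand":1},{"rx":0,"ry":0,"rz":0,"tx":0,"ty":47.7,"tz":-25.6,"hand":1},{"rx":0,"ry":0,"rz":0,"tx":0,"ty":55.4,"tz":-26.6,"hand":1}]' 25
python3 -m creep '[{"rx":0,"ry":0,"rz":0,"tx":0,"ty":8,"tz":-0.2,"hand":1},{"rx":0,"ry":0,"rz":0,"tx":0,"ty":15.7,"tz":0.3,"hand":1},{"rx":0,"ry":0,"rz":0,"tx":0,"ty":23.5,"tz":1.5,"hand":1},{"rx":0,"ry":0,"rz":0,"tx":0,"ty":31.1,"tz":3.4,"hand":1},{"rx":0,"ry":0,"rz":0,"tx":0,"ty":38.5,"tz":6,"hand":1},{"rx":0,"ry":0,"rz":0,"tx":0,"ty":45.7,"tz":9.3,"hand":1},{"rx":0,"ry":0,"rz":0,"tx":0,"ty":52.5,"tz":13.3,"hand":1},{"rx":0,"ry":0,"rz":0,"tx":0,"ty":58.9,"tz":17.8,"hand":1}]' 25
python3 -m creep '[{"rx":0,"ry":0,"rz":0,"tx":0,"ty":1.5,"tz":1,"hand":1},{"rx":0,"ry":0,"rz":0,"tx":0,"ty":3,"tz":2,"hand":1},{"rx":0,"ry":0,"rz":0,"tx":0,"ty":3,"tz":2,"hand":1}]' 25
```

```text
clock: 18.3
position: [0.5609, -0.229, 0.2246]
tool_rot: [3.141, 0.001, 1.453]
force: [-7.9, 1.4, 7.6]
grip_width: 0.013
clock: 19.1
position: [0.6198, -0.236, 0.2067]
tool_rot: [3.141, 0.001, 1.453]
force: [-8.5, 0.6, 1.9]
grip_width: 0.013
clock: 19.4
position: [0.6207, -0.2361, 0.2056]
tool_rot: [-3.139, -0.0, 1.453]
force: [-25.1, 6.6, 25.1]
grip_width: 0.0131
```

```bash
python3 -m creep '[{"rx":0,"ry":0,"rz":0,"tx":0,"ty":-1.5,"tz":-1,"hand":1},{"rx":0,"ry":0,"rz":0,"tx":0,"ty":-1.5,"tz":-1,"hand":1}]' 25
python3 -m creep '[{"rx":0,"ry":0,"rz":0,"tx":0,"ty":0,"tz":0,"hand":-0.3},{"rx":0,"ry":0,"rz":0,"tx":0,"ty":0,"tz":0,"hand":-0.3},{"rx":0,"ry":0,"rz":0,"tx":0,"ty":0,"tz":0,"hand":-0.3},{"rx":0,"ry":0,"rz":0,"tx":0,"ty":0,"tz":-20,"hand":-0.3},{"rx":0,"ry":0,"rz":0,"tx":0,"ty":0,"tz":-60,"hand":-0.3},{"rx":0,"ry":0,"rz":0,"tx":0,"ty":0,"tz":-100,"hand":-0.3},{"rx":0,"ry":0,"rz":0,"tx":0,"ty":0,"tz":-140,"hand":-0.3},{"rx":0,"ry":0,"rz":0,"tx":0,"ty":0,"tz":-140,"hand":-0.3}]'
python3 - <<'E'
from go import *
a=viewer.grab_frame('scene')
cv2.imwrite('pics/s15.png',cv2.resize(drawcap(a,0)[150:400,200:500],None,fx=2.5,fy=2.5))
cv2.imwrite('pics/w15.png',drawlev(wrist(),0))
E
```

```text
clock: 19.6
position: [0.6205, -0.236, 0.2058]
tool_rot: [-3.142, 0.001, 1.453]
force: [-9.9, 1.7, 7.4]
grip_width: 0.0129
clock: 20.4
position: [0.623, -0.2364, 0.3514]
tool_rot: [3.131, 0.002, 1.454]
force: [0.2, -1.3, 0.5]
grip_width: 0.0556
```

View pics/s15.png

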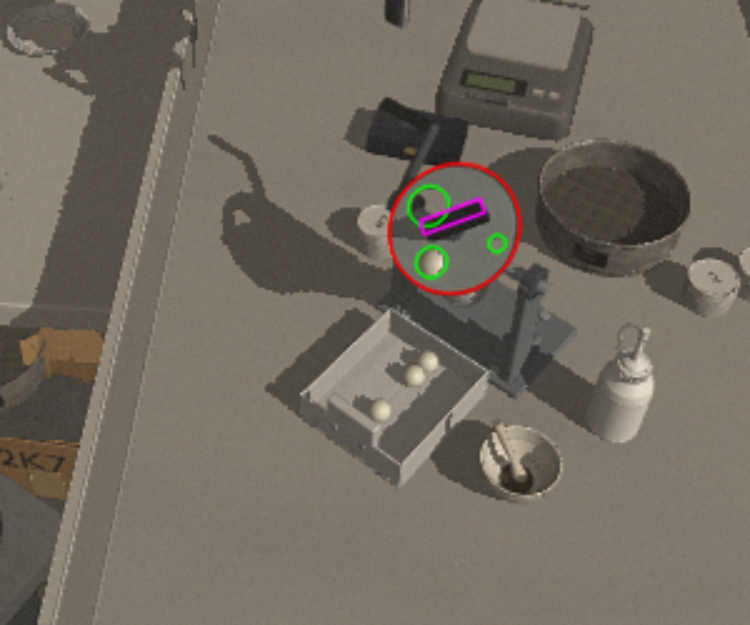

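View pics/w15.png

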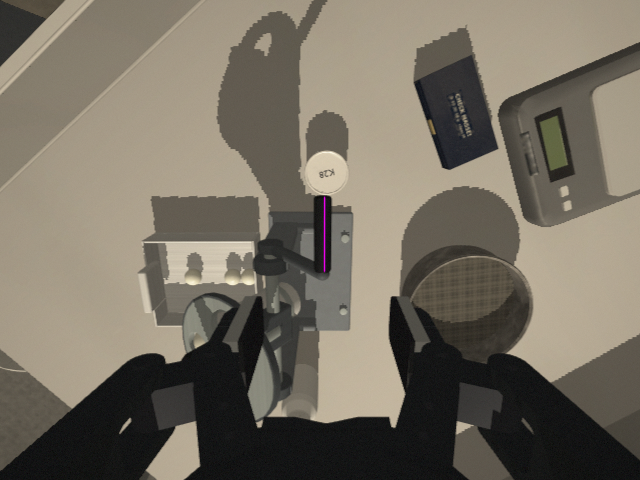

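Run:
```python
from go import *
a=viewer.grab_frame('scene'); b=viewer.grab_frame('top')
A=cv2.resize(a['pixels'][200:290,340:430],None,fx=6,fy=6,interpolation=cv2.INTER_CUBIC)
cv2.imwrite('pics/s16.png',A)
B=cv2.resize(b['pixels'][190:350,340:520],None,fx=4,fy=3.7,interpolation=cv2.INTER_CUBIC);cv2.imwrite('pics/t16.png',B)
for c in(a,b): print([(round(x['score'],2),np.round(x['bbox']).tolist()) for x in viewer.outline_of('ball_0',c)],[(round(x['score'],2),np.round(x['bbox']).tolist()) for x in viewer.outline_of('ball_large',c)])
print(proj(a,stand2w(np.load('stand.npy'),tilt(0,[[-.034,0,-.041],[-.034,0,.05]]))))
```

```text
[(0.58, [347.0, 312.0, 357.0, 318.0]), (0.48, [362.0, 294.0, 370.0, 305.0]), (0.27, [339.0, 228.0, 356.0, 254.0])] [(0.52, [366.0, 251.0, 376.0, 258.0]), (0.52, [356.0, 187.0, 418.0, 274.0])]
[(0.59, [405.0, 262.0, 417.0, 274.0]), (0.33, [397.0, 207.0, 465.0, 265.0])] [(0.64, [415.0, 250.0, 429.0, 257.0]), (0.53, [400.0, 208.0, 462.0, 268.0]), (0.18, [397.0, 205.0, 461.0, 264.0])]
[[385.0804229  261.79038523]
 [375.3654788  254.24781223]]
```

View pics/s16.png

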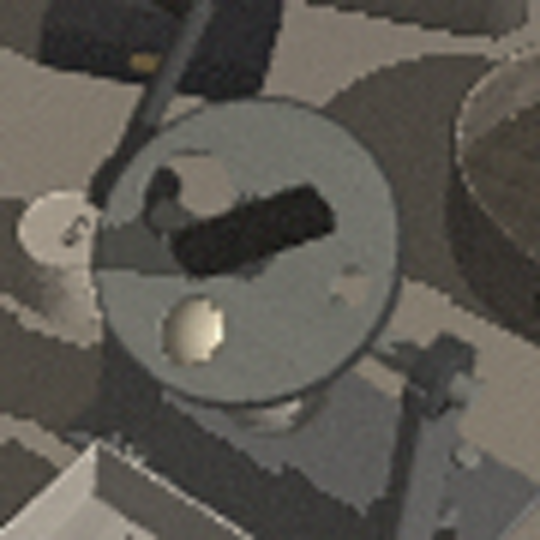

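View pics/t16.png

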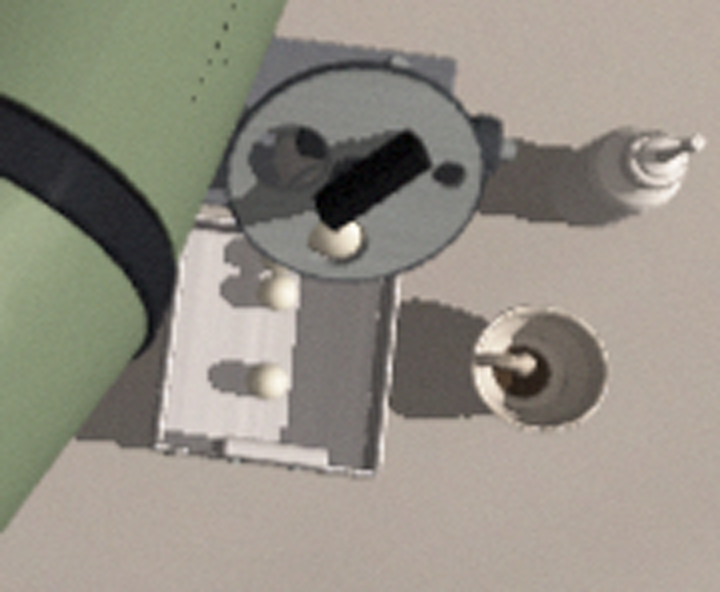

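Run:
```python
from go import *
p=np.load('stand.npy')
M=Rz(p[2])@R.from_euler('y',-t35).as_matrix()
for n in('scene','top'):
  c=viewer.grab_frame(n); K,Rm,t=cam(c); o=-Rm.T@t
  hole=stand2w(p,tilt(0,[[-.039,0,.068]]))[0]
  v=M.T@(hole-o); v/=np.linalg.norm(v); print(n,'view dir in tube frame',v.round(3),'hole px',proj(c,hole))
  f=K[0,0]
  for zc in(.05,.04,.02,0,-.03,-.04):
    P=stand2w(p,tilt(0,[[-.034,0,zc]])); d=np.linalg.norm(P-o); print(zc,proj(c,P).round(1),'rad px',round(f*.017/d,1))
```

```text
scene view dir in tube frame [ 0.034  0.351 -0.936] hole px [[372.16459906 254.39376406]]
0.05 [[375.4 254.2]] rad px 6.9
0.04 [[376.5 255.1]] rad px 6.9
0.02 [[378.7 256.8]] rad px 6.8
0 [[380.9 258.5]] rad px 6.7
-0.03 [[384.  260.9]] rad px 6.5
-0.04 [[385.  261.7]] rad px 6.5
top view dir in tube frame [-0.416 -0.185 -0.89 ] hole px [[424.60957304 254.28847856]]
0.05 [[424.1 248.3]] rad px 8.1
0.04 [[423.6 246.2]] rad px 8.0
0.02 [[422.5 242.2]] rad px 7.8
0 [[421.5 238.3]] rad px 7.7
-0.03 [[420.1 232.7]] rad px 7.5
-0.04 [[419.6 231. ]] rad px 7.4
```

```bash
python3 -c "
from go import *
delta(*capgoal(50,.14))"
python3 -m creep '[{"rx":0,"ry":0,"rz":0,"tx":0,"ty":0,"tz":-30,"hand":-1},{"rx":0,"ry":0,"rz":0,"tx":0,"ty":0,"tz":-30,"hand":-1},{"rx":0,"ry":0,"rz":0,"tx":0,"ty":0,"tz":-30,"hand":-1}]'
python3 - <<'E'
from go import *
print(np.round(bot.observe()['qpos'],3))
a=viewer.grab_frame('scene')
A=cv2.resize(a['pixels'][200:290,340:430],None,fx=6,fy=6,interpolation=cv2.INTER_CUBIC)
cv2.imwrite('pics/s17.png',A)
delta(*capgoal(0,.16))
delta(*capgoal(50,.16))
E
```

```text
t [-126.1 -171.6   19.5] r [-32.6 -15.2 -48.3]
clock: 21.2
position: [0.6215, -0.2357, 0.3759]
tool_rot: [3.138, 0.001, 1.454]
force: [-0.1, -0.8, -0.3]
grip_width: 0.0854
[ 0.103  0.501  0.282  1.295 -0.138  1.361  0.263]
t [-126.1 -182.9   33. ] r [-34.9  -0.    0.1]
t [-126.1 -182.9   33. ] r [-32.6 -15.2 -48.3]
```

View pics/s17.png

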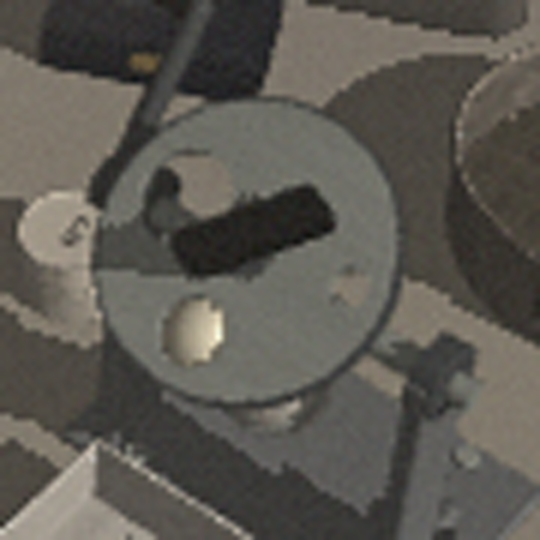

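```bash
python3 -m creep '[{"rx":-4,"ry":0,"rz":0,"tx":-16,"ty":-23,"tz":2,"hand":-1},{"rx":-9,"ry":0,"rz":0,"tx":-32,"ty":-46,"tz":4,"hand":-1},{"rx":-14,"ry":0,"rz":0,"tx":-48,"ty":-69,"tz":6,"hand":-1},{"rx":-19,"ry":0,"rz":0,"tx":-64,"ty":-92,"tz":10,"hand":-1},{"rx":-24,"ry":0,"rz":0,"tx":-80,"ty":-115,"tz":14,"hand":-1},{"rx":-29,"ry":0,"rz":0,"tx":-96,"ty":-140,"tz":20,"hand":-1},{"rx":-35,"ry":0,"rz":0,"tx":-115,"ty":-165,"tz":28,"hand":-1},{"rx":-35,"ry":0,"rz":0,"tx":-126,"ty":-183,"tz":33,"hand":-1}]'
python3 - <<'E'
from go import *
w=wrist(); cv2.imwrite('pics/w18.png',w['pixels'])
uv=proj(w,stand2w(np.load('stand.npy'),tilt(0,[[-.039,0,.068]])))[0].astype(int);print(uv)
u,v=uv; u=min(max(u,60),580);v=min(max(v,50),430)
cv2.imwrite('pics/w18b.png',cv2.resize(w['pixels'][v-50:v+50,u-60:u+60],None,fx=6,fy=6,interpolation=cv2.INTER_CUBIC))
E
```

```text
clock: 22.05
position: [0.4238, -0.3393, 0.3415]
tool_rot: [2.525, 0.001, 1.453]
force: [0.5, -0.1, 0.4]
grip_width: 0.0853
[282 223]
```

View pics/w18.png

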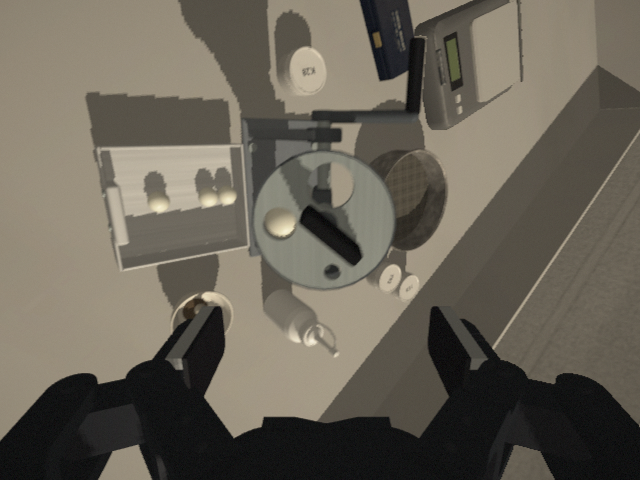

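View pics/w18b.png

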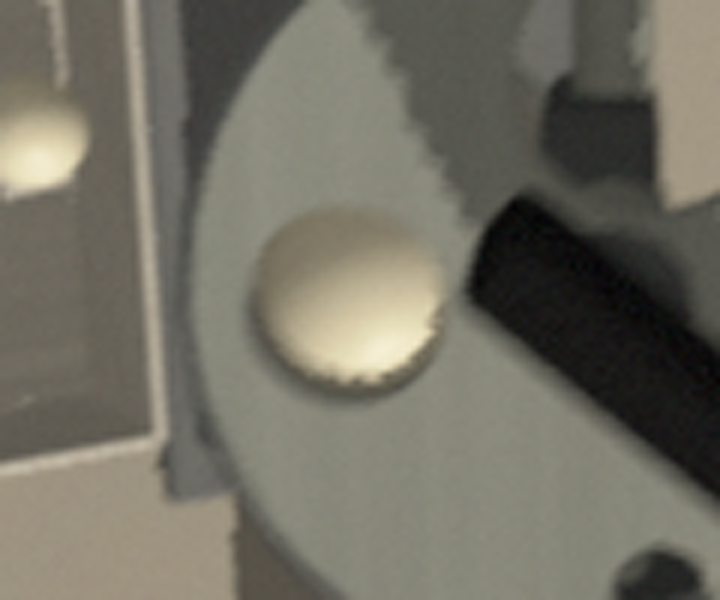

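```bash
cat >> go.py <<'E'
def holegoal(h,x=-.0395,ydeg=0):
    C,Rt=capgoal(ydeg,h); p=np.load('stand.npy'); return stand2w(p,tilt(0,[[x,0,.068+h]]))[0],Rt
E
python3 -c "
from go import *
delta(*holegoal(.03))"
```

```text
t [  3.8 -34.2 131.7] r [0.3 0.2 0.1]
```

```bash
python3 -m creep '[{"rx":0,"ry":0,"rz":0,"tx":4,"ty":-34,"tz":30,"hand":1},{"rx":0,"ry":0,"rz":0,"tx":4,"ty":-34,"tz":60,"hand":1},{"rx":0,"ry":0,"rz":0,"tx":4,"ty":-34,"tz":90,"hand":1},{"rx":0,"ry":0,"rz":0,"tx":4,"ty":-34,"tz":115,"hand":1},{"rx":0,"ry":0,"rz":0,"tx":4,"ty":-34,"tz":115,"hand":1},{"rx":0,"ry":0,"rz":0,"tx":4,"ty":-34,"tz":115,"hand":1}]' 25
python3 -c "
from go import *
s=bot.observe();print(np.round(s['qpos'],3))
delta(*holegoal(.0))
cv2.imwrite('pics/w19.png',wrist()['pixels'])"
```

```text
clock: 22.7
position: [0.463, -0.3399, 0.2281]
tool_rot: [2.529, -0.0, 1.453]
force: [0.1, 0.6, 0.5]
grip_width: 0.0004
[ 0.63   0.3    0.104  2.178 -1.224  0.387  1.703]
t [-4.1 -5.3 45.2] r [ 0.1 -0.1  0.1]
```

View pics/w19.png

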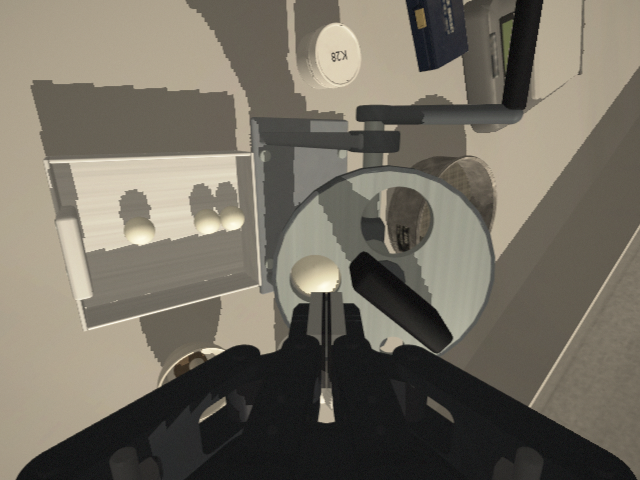

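```bash
python3 -m creep '[{"rx":0,"ry":0,"rz":0,"tx":-4,"ty":-5,"tz":15,"hand":1},{"rx":0,"ry":0,"rz":0,"tx":-4,"ty":-5,"tz":33,"hand":1},{"rx":0,"ry":0,"rz":0,"tx":-4,"ty":-5,"tz":33,"hand":1}]' 25
python3 -c "
from go import *
s=bot.observe();print(np.round(s['qpos'],3))
delta(*holegoal(.0))
cv2.imwrite('pics/w20.png',wrist()['pixels'][200:400,180:500].repeat(2,0).repeat(2,1))"
```

```text
clock: 23.05
position: [0.4782, -0.3453, 0.1988]
tool_rot: [2.527, -0.001, 1.454]
force: [-0.8, -0.6, -0.3]
grip_width: -0.0001
[ 0.861  0.377 -0.195  2.159 -1.252  0.265  1.755]
t [-0.5 -1.4 12.1] r [ 0.2 -0.1  0.1]
```

View pics/w20.png

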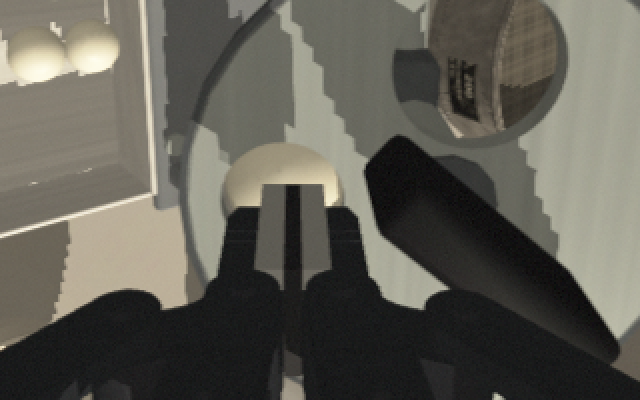

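```bash
python3 -m creep '[{"rx":0,"ry":0,"rz":0,"tx":0,"ty":-2,"tz":4,"hand":1},{"rx":0,"ry":0,"rz":0,"tx":0,"ty":-2,"tz":8,"hand":1},{"rx":0,"ry":0,"rz":0,"tx":0,"ty":-2,"tz":8,"hand":1}]' 25
python3 -c "
from go import *
s=bot.observe();print(R.from_euler('xyz',s['tool_rot']).as_matrix().T@s['force'])
delta(*holegoal(.0))"
```

```text
clock: 23.4
position: [0.4808, -0.3463, 0.1914]
tool_rot: [2.528, 0.001, 1.453]
force: [0.5, -1.2, -1.1]
grip_width: 0.0001
[-1.1721366  -0.14521022  1.25941174]
t [0.2 0.7 4.6] r [0.2 0.  0.1]
```

```bash
python3 -m creep '[{"rx":0,"ry":0,"rz":0,"tx":0,"ty":0,"tz":1.5,"hand":1},{"rx":0,"ry":0,"rz":0,"tx":0,"ty":0,"tz":1.5,"hand":1}]' 25
python3 -c "
from go import *
s=bot.observe();print(R.from_euler('xyz',s['tool_rot']).as_matrix().T@s['force'])
delta(*holegoal(.0))"
```

```text
clock: 23.6
position: [0.4818, -0.3463, 0.1901]
tool_rot: [2.528, 0.001, 1.454]
force: [-0.7, -0.2, 2.6]
grip_width: 0.0
[-0.30754726  0.99404268 -2.51678176]
t [0.1 0.6 2.9] r [ 0.2 -0.   0.1]
```

```bash
python3 -m creep '[{"rx":0,"ry":0,"rz":0,"tx":0,"ty":0,"tz":0.7,"hand":1},{"rx":0,"ry":0,"rz":0,"tx":0,"ty":0,"tz":0.7,"hand":1}]' 25
python3 -c "
from go import *
s=bot.observe();print(R.from_euler('xyz',s['tool_rot']).as_matrix().T@s['force'])
delta(*holegoal(.0))"
python3 -m creep '[{"rx":0,"ry":0,"rz":0,"tx":0,"ty":0,"tz":0.7,"hand":1},{"rx":0,"ry":0,"rz":0,"tx":0,"ty":0,"tz":0.7,"hand":1}]' 25
python3 -c "
from go import *
s=bot.observe();print(R.from_euler('xyz',s['tool_rot']).as_matrix().T@s['force'])
delta(*holegoal(.0))"
```

```text
clock: 23.8
position: [0.4823, -0.3461, 0.1893]
tool_rot: [2.528, 0.0, 1.454]
force: [-0.9, 0.3, -0.1]
grip_width: -0.0003
[ 0.18649767 -0.85608496 -0.42313441]
t [-0.2  0.7  2. ] r [ 0.2 -0.1  0.1]
clock: 24.0
position: [0.4828, -0.3461, 0.1886]
tool_rot: [2.528, 0.0, 1.454]
force: [-0.2, -0.0, 0.8]
grip_width: -0.0001
[-0.0230801   0.34341353 -0.77260925]
t [-0.2  0.7  1.2] r [ 0.2 -0.1  0.1]
```

```bash
python3 -m creep '[{"rx":0,"ry":0,"rz":0,"tx":0,"ty":0,"tz":1,"hand":1},{"rx":0,"ry":0,"rz":0,"tx":0,"ty":0,"tz":1,"hand":1}]' 25
python3 -c "
from go import *
s=bot.observe();print(R.from_euler('xyz',s['tool_rot']).as_matrix().T@s['force'])
delta(*holegoal(.0));cv2.imwrite('pics/w21.png',wrist()['pixels'][200:400,180:500].repeat(2,0).repeat(2,1))
A=cv2.resize(viewer.grab_frame('scene')['pixels'][200:290,340:430],None,fx=6,fy=6,interpolation=cv2.INTER_CUBIC)
cv2.imwrite('pics/s21.png',A)"
```

```text
clock: 24.2
position: [0.4833, -0.3462, 0.1877]
tool_rot: [2.528, 0.0, 1.454]
force: [-0.1, 0.3, -0.2]
grip_width: -0.0
[ 0.31192999 -0.27030624  0.0715652 ]
t [-0.2  0.8  0.1] r [ 0.2 -0.1  0.1]
```

View pics/w21.png

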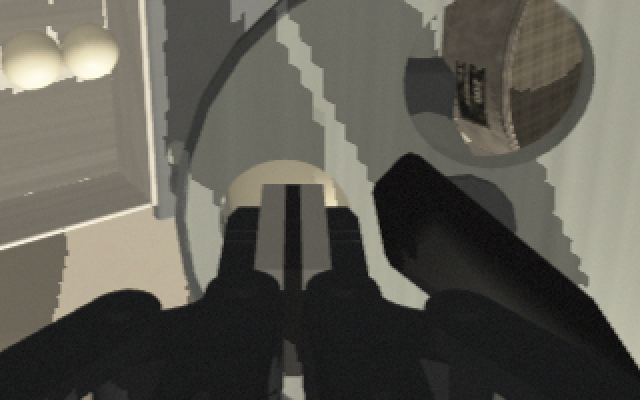

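View pics/s21.png

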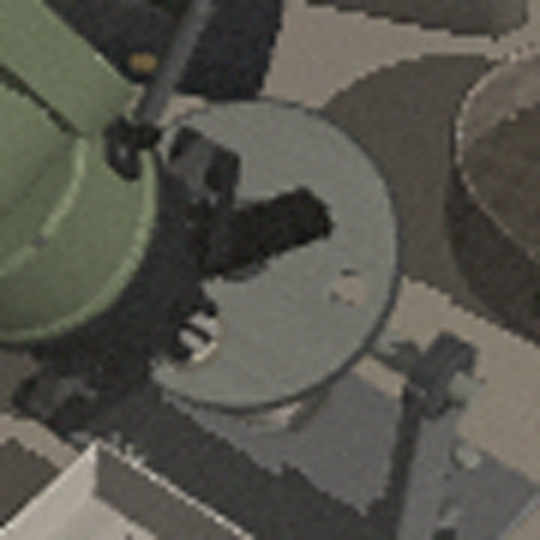

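```bash
for i in 1; do python3 -m creep '[{"rx":0,"ry":0,"rz":0,"tx":0,"ty":0,"tz":1,"hand":1},{"rx":0,"ry":0,"rz":0,"tx":0,"ty":0,"tz":1,"hand":1}]' 25 | grep force; done
python3 -c "
from go import *
s=bot.observe();print(R.from_euler('xyz',s['tool_rot']).as_matrix().T@s['force']);delta(*holegoal(.0))"
python3 -m creep '[{"rx":0,"ry":0,"rz":0,"tx":0,"ty":0,"tz":1,"hand":1},{"rx":0,"ry":0,"rz":0,"tx":0,"ty":0,"tz":1,"hand":1}]' 25 | grep force
python3 -c "
from go import *
s=bot.observe();print(R.from_euler('xyz',s['tool_rot']).as_matrix().T@s['force']);delta(*holegoal(.0))"
```

```text
force: [-0.0, -0.1, 0.5]
[-0.0861926   0.25130648 -0.39838962]
t [-0.2  0.8 -0.8] r [ 0.2 -0.1  0.1]
force: [-0.3, -0.2, 0.3]
[-0.27922376 -0.04394358 -0.39865438]
t [-0.2  0.8 -1.8] r [ 0.2 -0.1  0.1]
```

```bash
python3 -m creep '[{"rx":0,"ry":0,"rz":0,"tx":0,"ty":0,"tz":1,"hand":1},{"rx":0,"ry":0,"rz":0,"tx":0,"ty":0,"tz":1,"hand":1}]' 25 | grep force
python3 -c "
from go import *
s=bot.observe();print(R.from_euler('xyz',s['tool_rot']).as_matrix().T@s['force']);delta(*holegoal(.0))"
python3 -m creep '[{"rx":0,"ry":0,"rz":0,"tx":0,"ty":0,"tz":1,"hand":1},{"rx":0,"ry":0,"rz":0,"tx":0,"ty":0,"tz":1,"hand":1}]' 25 | grep force
python3 -c "
from go import *
s=bot.observe();print(R.from_euler('xyz',s['tool_rot']).as_matrix().T@s['force']);delta(*holegoal(.0));cv2.imwrite('pics/w22.png',wrist()['pixels'][200:400,180:500].repeat(2,0).repeat(2,1))"
```

```text
force: [0.2, 0.5, 0.1]
[ 0.5373094   0.13383173 -0.01751434]
t [-0.1  0.7 -2.8] r [ 0.2 -0.1  0.1]
force: [-0.4, -0.0, 0.3]
[-0.05557449 -0.14322458 -0.49427645]
t [-0.2  0.8 -3.8] r [ 0.2 -0.1  0.1]
```

View pics/w22.png

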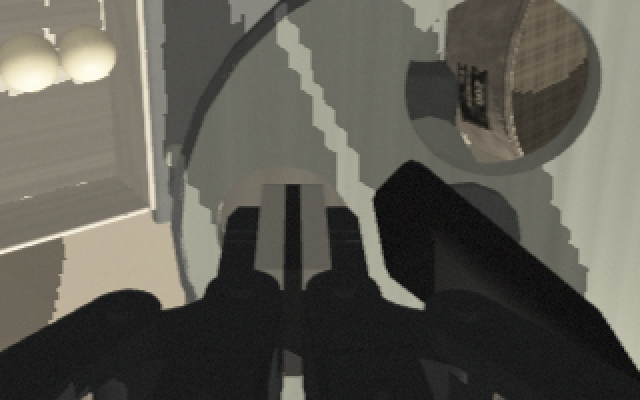

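```bash
python3 -m creep '[{"rx":0,"ry":0,"rz":0,"tx":0,"ty":0,"tz":-10,"hand":1},{"rx":0,"ry":0,"rz":0,"tx":0,"ty":0,"tz":-40,"hand":1},{"rx":0,"ry":0,"rz":0,"tx":0,"ty":20,"tz":-80,"hand":1},{"rx":0,"ry":0,"rz":0,"tx":0,"ty":34,"tz":-125,"hand":1},{"rx":0,"ry":0,"rz":0,"tx":0,"ty":34,"tz":-140,"hand":1},{"rx":0,"ry":0,"rz":0,"tx":0,"ty":34,"tz":-140,"hand":1}]' 25
python3 -c "
from go import *
w=wrist();cv2.imwrite('pics/w23.png',w['pixels']);
cv2.imwrite('pics/w23b.png',cv2.resize(drawcap(w,0)[140:300,220:420],None,fx=4,fy=3.7))
A=cv2.resize(viewer.grab_frame('scene')['pixels'][200:290,340:430],None,fx=6,fy=6,interpolation=cv2.INTER_CUBIC)
cv2.imwrite('pics/s23.png',A)"
```

```text
clock: 25.75
position: [0.433, -0.3406, 0.3212]
tool_rot: [2.524, 0.003, 1.454]
force: [0.2, 0.3, 0.3]
grip_width: 0.0001
```

View pics/w23.png

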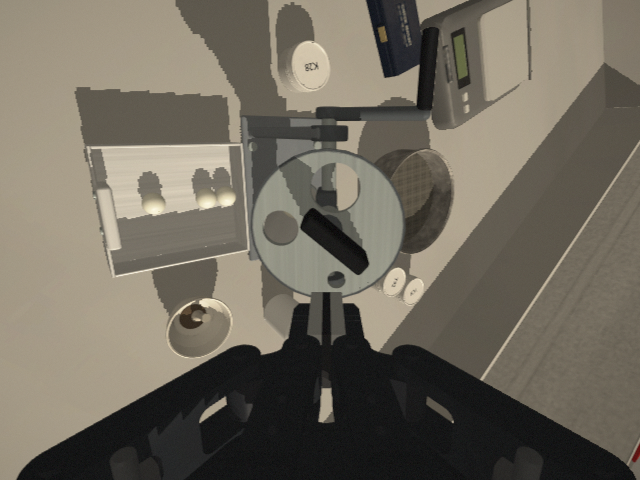

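View pics/w23b.png

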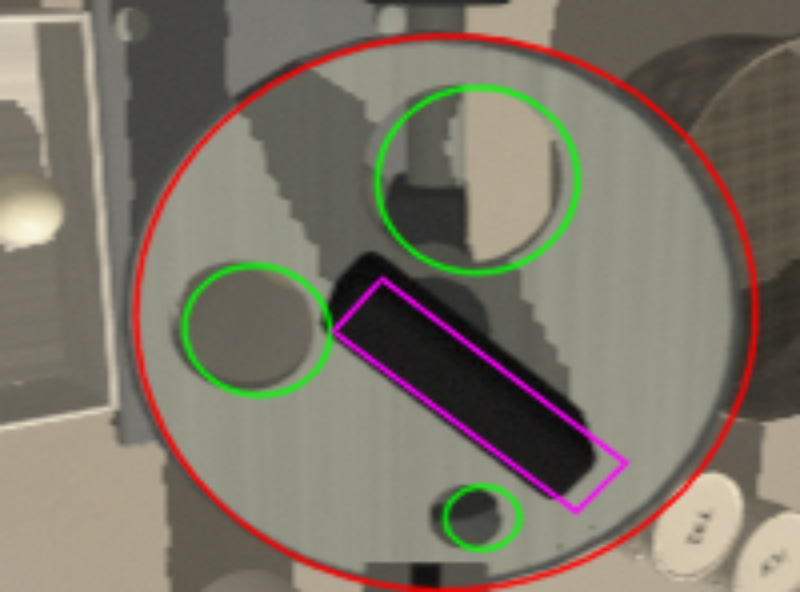

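Run:
```python
from go import *
import pickle
d0,e0=pickle.load(open('de.pkl','rb'))
e=viewer.grab_frame('scene'); d=viewer.grab_frame('top')
# image shift of lever region & cap region vs initial
def sh(a,b,x0,y0,x1,y1):
  A=cv2.cvtColor(a['pixels'][y0:y1,x0:x1],cv2.COLOR_BGR2GRAY).astype(np.float32);B=cv2.cvtColor(b['pixels'][y0:y1,x0:x1],cv2.COLOR_BGR2GRAY).astype(np.float32)
  return cv2.phaseCorrelate(A,B,cv2.createHanningWindow((x1-x0,y1-y0),cv2.CV_32F))
print('base',sh(e0,e,395,265,435,315)); print('lever',sh(e0,e,340,185,390,225))
print('top lever',sh(d0,d,350,170,395,215))
A=np.hstack([cv2.resize(x['pixels'][180:290,330:430],None,fx=4,fy=4,interpolation=cv2.INTER_CUBIC) for x in(e0,e)])
cv2.imwrite('pics/s24.png',A)
A=np.hstack([cv2.resize(x['pixels'][170:300,345:475],None,fx=3,fy=3,interpolation=cv2.INTER_CUBIC) for x in(d0,d)])
cv2.imwrite('pics/t24.png',A)
```

```text
base ((-0.15462283883102046, 0.03225512623263427), 0.9882195222377778)
lever ((-0.3411952281388757, -0.5459223266377791), 0.47208796119689944)
top lever ((0.4921793707718969, 0.9312941463043849), 1.0597785742488908)
```

View pics/s24.png

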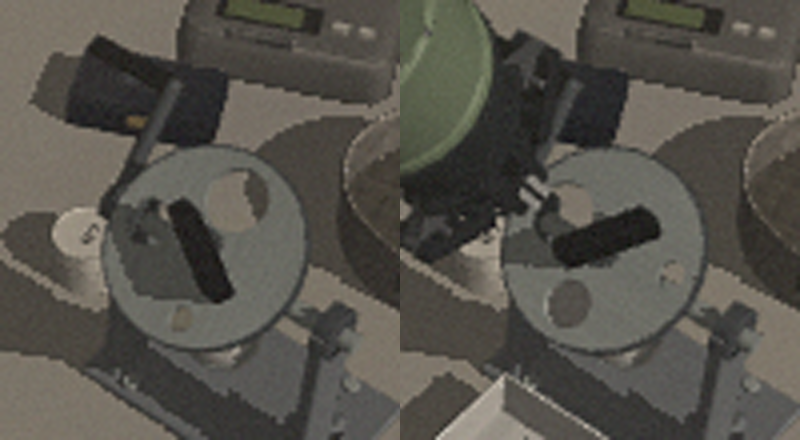

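View pics/t24.png

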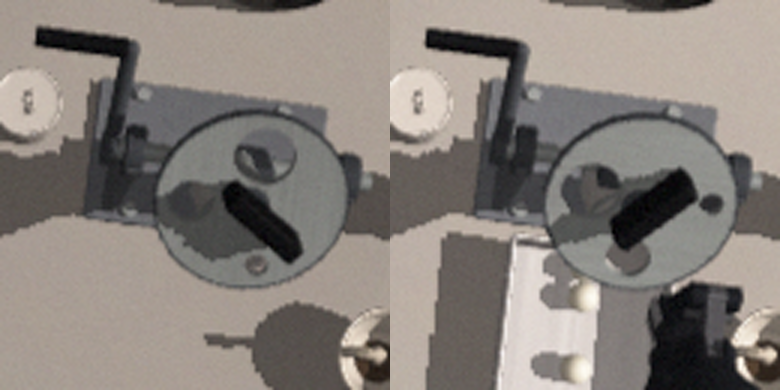

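Run:
```python
from go import *
p=np.load('stand.npy')
g=stand2w(p,[lever(0,.127)])[0]
delta([g[0],g[1],.33],down(-6.83))
```

```text
t [126.1 150.6  90.4] r [35.1 -0.1  0.1]
```

```bash
python3 -m creep '[{"rx":4,"ry":0,"rz":0,"tx":10,"ty":15,"tz":-30,"hand":-0.3},{"rx":10,"ry":0,"rz":0,"tx":32,"ty":50,"tz":-25,"hand":-0.3},{"rx":16,"ry":0,"rz":0,"tx":54,"ty":80,"tz":0,"hand":-0.3},{"rx":22,"ry":0,"rz":0,"tx":76,"ty":110,"tz":30,"hand":-0.3},{"rx":28,"ry":0,"rz":0,"tx":98,"ty":130,"tz":60,"hand":-0.3},{"rx":35,"ry":0,"rz":0,"tx":120,"ty":145,"tz":80,"hand":-0.3},{"rx":35,"ry":0,"rz":0,"tx":126,"ty":150,"tz":90,"hand":-0.3},{"rx":35,"ry":0,"rz":0,"tx":126,"ty":150,"tz":90,"hand":-0.3}]'
python3 - <<'E'
from go import *
p=np.load('stand.npy')
g=stand2w(p,[lever(0,.127)])[0]
delta([g[0],g[1],.33],down(-6.83))
cv2.imwrite('pics/w25.png',drawlev(wrist(),0))
E
```

```text
clock: 26.75
position: [0.6235, -0.232, 0.326]
tool_rot: [-3.138, -0.003, 1.459]
force: [-1.5, 0.2, -0.5]
grip_width: 0.0557
t [-3.2 -1.3 -4. ] r [-0.2 -0.1  0.4]
```

View pics/w25.png

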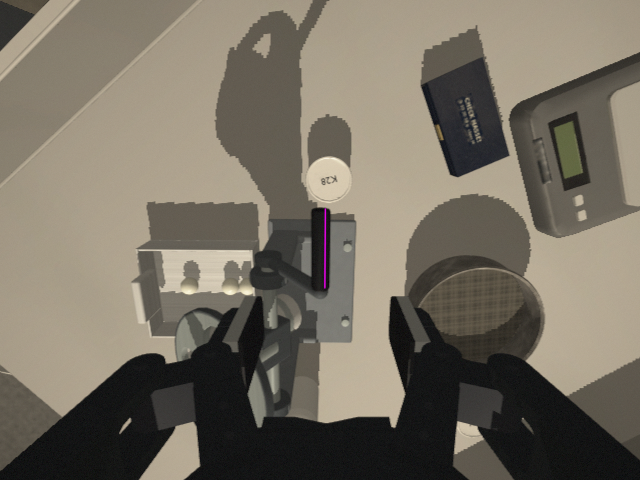

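```bash
python3 -m creep '[{"rx":0,"ry":0,"rz":0,"tx":-3,"ty":-4,"tz":40,"hand":-0.3},{"rx":0,"ry":0,"rz":0,"tx":-3,"ty":-4,"tz":80,"hand":-0.3},{"rx":0,"ry":0,"rz":0,"tx":-3,"ty":-4,"tz":117,"hand":-0.3},{"rx":0,"ry":0,"rz":0,"tx":-3,"ty":-4,"tz":117,"hand":-0.3},{"rx":0,"ry":0,"rz":0,"tx":-3,"ty":-4,"tz":117,"hand":1},{"rx":0,"ry":0,"rz":0,"tx":-3,"ty":-4,"tz":117,"hand":1},{"rx":0,"ry":0,"rz":0,"tx":-3,"ty":-4,"tz":117,"hand":1},{"rx":0,"ry":0,"rz":0,"tx":-3,"ty":-4,"tz":117,"hand":1}]' 25
python3 -c "
from go import *
delta([.6206,-.236,.2058],down(-6.83))"
```

```text
clock: 27.6
position: [0.6181, -0.2387, 0.2166]
tool_rot: [3.135, 0.001, 1.454]
force: [-0.3, -1.0, 7.7]
grip_width: 0.0128
t [ 2.9  2.1 10.8] r [0.4 0.1 0.1]
```

```bash
python3 -m creep '[{"rx":0,"ry":0,"rz":0,"tx":0,"ty":1.5,"tz":1,"hand":1},{"rx":0,"ry":0,"rz":0,"tx":0,"ty":3,"tz":2,"hand":1},{"rx":0,"ry":0,"rz":0,"tx":0,"ty":3,"tz":2,"hand":1}]' 25
python3 -m creep '[{"rx":0,"ry":0,"rz":0,"tx":0,"ty":1.2,"tz":1,"hand":1},{"rx":0,"ry":0,"rz":0,"tx":0,"ty":1.2,"tz":1,"hand":1}]' 25
```

```text
clock: 27.9
position: [0.6202, -0.2389, 0.2149]
tool_rot: [3.137, 0.001, 1.453]
force: [-7.8, 1.8, 17.4]
grip_width: 0.0128
clock: 28.1
position: [0.6203, -0.2391, 0.2143]
tool_rot: [3.139, 0.001, 1.453]
force: [-19.0, 3.7, 27.0]
grip_width: 0.013
```

At the stop (force rose to 33 N with no further motion). Relaxing, releasing, lifting clear.

```bash
python3 -m creep '[{"rx":0,"ry":0,"rz":0,"tx":0,"ty":-1,"tz":-1,"hand":1},{"rx":0,"ry":0,"rz":0,"tx":0,"ty":-1,"tz":-1,"hand":1}]' 25
python3 -m creep '[{"rx":0,"ry":0,"rz":0,"tx":0,"ty":0,"tz":0,"hand":-0.3},{"rx":0,"ry":0,"rz":0,"tx":0,"ty":0,"tz":0,"hand":-0.3},{"rx":0,"ry":0,"rz":0,"tx":0,"ty":0,"tz":0,"hand":-0.3},{"rx":0,"ry":0,"rz":0,"tx":0,"ty":0,"tz":-20,"hand":-0.3},{"rx":0,"ry":0,"rz":0,"tx":0,"ty":0,"tz":-60,"hand":-0.3},{"rx":0,"ry":0,"rz":0,"tx":0,"ty":0,"tz":-100,"hand":-0.3},{"rx":0,"ry":0,"rz":0,"tx":0,"ty":0,"tz":-110,"hand":-0.3},{"rx":0,"ry":0,"rz":0,"tx":0,"ty":0,"tz":-110,"hand":-0.3}]'
python3 -m creep '[{"rx":0,"ry":0,"rz":0,"tx":0,"ty":0,"tz":-40,"hand":-0.3},{"rx":0,"ry":0,"rz":0,"tx":0,"ty":0,"tz":-40,"hand":-0.3}]'
python3 - <<'E'
from go import *
import pickle
d0,e0=pickle.load(open('de.pkl','rb'))
cv2.imwrite('pics/w26.png',drawlev(wrist(),0))
e=viewer.grab_frame('scene'); d=viewer.grab_frame('top')
def sh(a,b,x0,y0,x1,y1):
  A=cv2.cvtColor(a['pixels'][y0:y1,x0:x1],cv2.COLOR_BGR2GRAY).astype(np.float32);B=cv2.cvtColor(b['pixels'][y0:y1,x0:x1],cv2.COLOR_BGR2GRAY).astype(np.float32)
  return cv2.phaseCorrelate(A,B,cv2.createHanningWindow((x1-x0,y1-y0),cv2.CV_32F))
print('lever',sh(e0,e,340,185,390,225),'tin',sh(e0,e,335,228,352,258),'bottle',sh(e0,e,432,278,462,332),'mortar',sh(e0,e,390,315,430,356))
print(bot.observe()['force'])
cv2.imwrite('pics/s26.png',cv2.resize(e['pixels'][150:400,250:500],None,fx=3,fy=2.4,interpolation=cv2.INTER_CUBIC))
E
```

```text
clock: 28.3
position: [0.6202, -0.239, 0.2145]
tool_rot: [3.137, 0.001, 1.453]
force: [-7.5, 0.8, 13.5]
grip_width: 0.0126
clock: 29.1
position: [0.6205, -0.2386, 0.3241]
tool_rot: [3.136, 0.001, 1.454]
force: [-0.2, -0.8, -0.6]
grip_width: 0.0557
clock: 29.3
position: [0.6207, -0.2387, 0.3652]
tool_rot: [3.135, 0.001, 1.454]
force: [-0.2, -0.4, 0.4]
grip_width: 0.0556
lever ((0.011898358160227218, -0.08647435442849627), 0.9833177497386932) tin ((0.03660837529714911, -0.04900612530914472), 0.9964524515249111) bottle ((-0.005198766116205178, 0.27980584959222554), 1.0582676887512208) mortar ((0.026732845917244674, 0.5485936200754793), 0.9664155414369371)
[ 0.30478104 -0.30700826 -0.8996513 ]
```

View pics/w26.png

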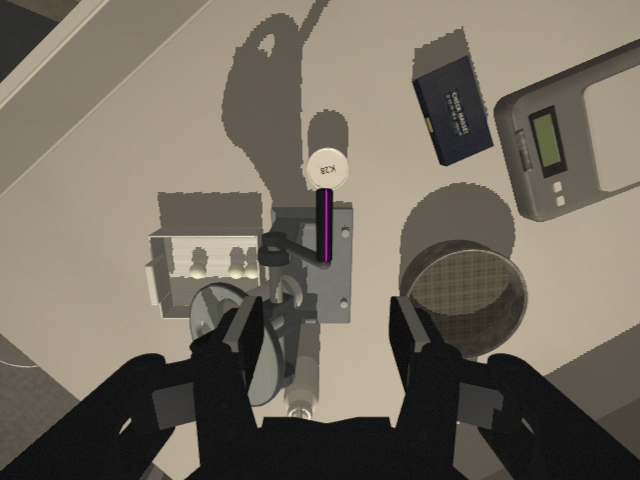

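View pics/s26.png

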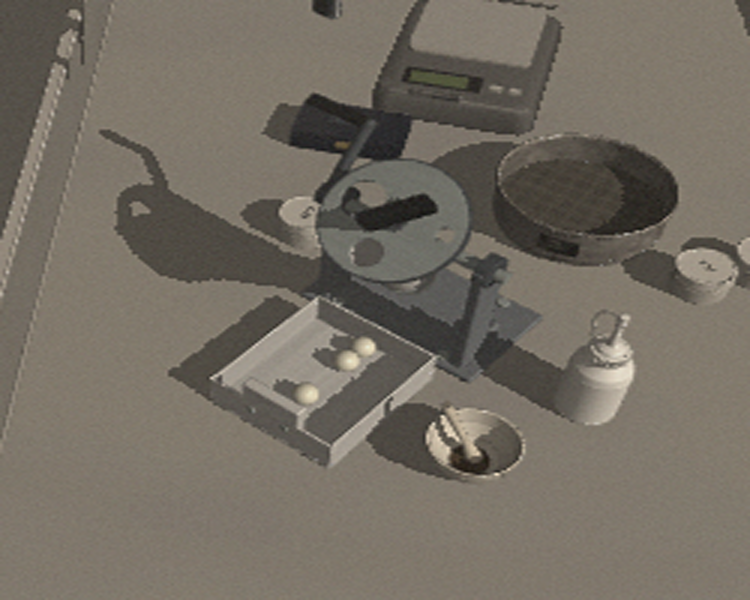

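```bash
python3 -c "
from workcell import bot
print(bot.job_done(), bot.observe()['clock'])"
```

```text
the job is handed in; nothing more can be done
the job is handed in; nothing more can be done
```

The job is handed in at about 29.5 s of the 72 s: the three small balls are in the pan and the large one is still in the magazine. I placed the pan at the catch spot, turned the cap from about -1.48 rad to about 0 with the tube at rest, tipped the tube with the lever, and swung it back.

**Large ball:** after the tube first came back to rest, the large ball was stuck in the middle hole of the cap. I nudged it with the closed fingertips, reading about 2.5 N at most, and it came free. The hole then showed no ball at the mouth.

**Lever:** the nudge tipped the tube slightly, about 0.03 rad. I gripped the lever again, pushed it back to its stop and let go.

**Last checks:**
- **Balls and pan:** all three small balls show in the pan, which looks flat.
- **Lever:** it shows no measurable shift from the starting picture (under 0.1 pixel).
- **Cap:** it stayed at about 0 in the picture taken after the nudge.
- **Gripper:** it is clear of everything, with no force reading beyond noise.
- **Bystanders:** the tin and bottle shifted less than 0.3 pixel. The mortar gave 0.55 pixel, which I put down to the pan's changed shading, because nothing came near it.

The large ball cannot be seen at the foot of the tube, so its place there is inferred from the empty mouth.

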